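Close and pin the swing-away tool rest of a bowl lathe

TASK

A bowl is mounted on the lathe and its swing-away tool rest stands open. Swing the rest bar by its wooden knob back into the fork until its hole lines up with the holes of the fork, then take the red-knobbed locking pin from the pin block and drive it down through fork and bar until its collar sits fully home on the fork. Let go of the pin, and leave the plain steel tommy bar in the block and the other things on the bench where they are.

Things in the scene. Friction and masses are not known exactly. Their poses are not given: they have to be found in the camera images.
- fork_hole (a point): Centre of the 18.5 mm hole on top of the fork's upper cheek, 98 mm above the bench. Green steel fork, level cheeks 52 mm wide at heights 42-54 and 86-98 mm, drilled on one upright axis. The jaw is open at both sides and towards the hinge; a web closes it 33-49 mm beyond the hole. No stop: the bar can swing past. z up, -y from hinge to fork. Fork and hinge stand on one bolted-down base plate.
- hinge_axis (a point): Point on the upright hinge axis of the rest bar, 82 mm above the bench (level with the bar's top face), at the other end of the green base plate (325 x 84 x 12 mm), 220 mm from fork_hole in plan. A bolt head there reaches to 95 mm. Axes as fork_hole.
- rest_bar (a joint): Angle of the rest bar about hinge_axis, rad. 0: its hole is exactly in line with the fork's; positive: swung out towards the robot, clockwise seen from above (starts at 0.35 to 0.8); it can go past the fork to -0.25. The hinge is stiff, without spring: it stays where it is left; about 2 N at the knob moves it.
- bar_knob (a point): Middle of the upright round wooden knob on the bar, its handle: 28 mm diameter, 85 to 124 mm above the bench, this point at 108 mm; 140 mm from the hinge axis, 80 mm from the bar's hole, all in one line. It moves on a level circle about hinge_axis. The bar is dark iron, 34 mm wide (44 mm at its end), 58 to 82 mm above the bench.
- bar_hole (a point): Centre of the 18.5 mm upright through hole near the bar's free end, on its top face, 82 mm above the bench, 220 mm from hinge_axis. The bar's end reaches 25 mm beyond it.
- pin_knob (a point): Middle of the locking pin's red round knob (28 mm diameter, 38 mm tall): grip it here. Below it a collar 29 mm wide (19-23 mm under this point), a 16 mm steel shank, and a bullet nose, the last 16 mm, narrowing to 6 mm at its tip 106 mm under this point. 0.12 to 0.25 kg. z from nose to knob. It starts nose down, nearly upright, in a hole of the pin block, this point about 114 mm above the bench.
- pin_collar (a point): Centre of the underside of the locking pin's collar, 83 mm above the nose tip, 23 mm below pin_knob; fully home it lies on fork_hole. z from nose to knob.
- block_top (a point): Centre of the top face of the pin block: brown hardwood, 62 x 136 mm, 50 mm high, screwed to the bench; two 18.5 mm holes 42 mm deep, 35 mm either side of this point along its y axis. One holds the locking pin, the other the tommy bar.
- tommy_mid (a point): Middle of the tommy bar, a plain dark steel rod without knob, 15 mm diameter, 118 mm long, in the other hole of the pin block, reaching 126 mm above the bench. It stays there.
- mallet: Turned carver's mallet, 125 x 204 x 78 mm, lying at the back right; a bystander. Origin under its middle.
- wax_tin: Round tin of wax, 66 mm wide, 28 mm high, on the right; a bystander. Origin under its middle.
- cup_b: Turned wooden cup, 68 mm wide, 48 mm high, at the front right; a bystander. Origin under its middle.
- sand_block_b: Sanding block, 64 x 92 x 25 mm, behind the tool rest's hinge; a bystander. Origin under its middle.
- dome_rest: Domed iron tool rest on a wooden shoe, 76 x 89 x 67 mm, at the back right; a bystander. Origin under its middle.
There are look-alikes about, which are no part of the job. Of the things that look like the part that bears pin_knob, the smallest one is meant.

How it is judged:
On the way:
1. the bar's hole is lined up with the fork's holes (within about 6 mm), the pin not yet home (value of joint rest_bar between -0.028 and 0.028 rad and (horizontal distance between pin_collar and fork_hole above 0.03 m or z of pin_collar in the frame of fork_hole above 0.02 m)), for 0.2 s.
At the end, for the whole second after the job is handed in: The pin stands through both fork cheeks and the bar: collar within 3 mm of the fork's top in height and 4 mm in plan, upright within 0.08 rad, bar within 0.02 rad of line; released; the tommy bar still stands in the pin block (horizontal distance between pin_collar and fork_hole below 0.004 m and z of pin_collar in the frame of fork_hole between -0.003 and 0.003 m and angle between the z axis of pin_knob and the z axis of fork_hole, either way round below 0.08 rad and value of joint rest_bar between -0.02 and 0.02 rad and horizontal distance between tommy_mid and block_top below 0.045 m and height (world z) of tommy_mid below 0.08 m); the robot touches nothing.
It fails at once if the tommy bar is pulled out of the pin block (height (world z) of tommy_mid above 0.105 m).
It fails at once if a bystander (mallet, wax tin, cup, sanding block, domed rest) is moved by more than 30 mm (distance of any of mallet, wax_tin, cup_b, sand_block_b, dome_rest from where it was at the start of the episode above 0.03 m).
It also fails if it takes over 64 s, if anything falls off the work surface, if the arm or the gripper's body presses on something with over 40 N, if the wrist force passes 120 N, or if a joint passes its speed limit or range.

ROBOT

A 6-joint arm with a two-finger parallel gripper is mounted at the origin on a cart in front of the work surface, level with it; the furniture and walls round the work are solid. World frame = base frame: x ahead of the robot, y to its left, z up, the work surface at z = 0. Lengths are in m, angles in rad, forces in N, time in s.
With the tool pointing down it reaches from about 0.325 to 0.775 m from the base axis. Payload 5.5 kg.
Tool frame: the origin (TCP) lies between the finger pads; the fingertips stand 19 mm ahead of it and the grasp point (between the pads) is the TCP (ctrl.tips_ahead is the distance from the TCP to the fingertips, in m); x points along the fingers, y is the direction in which the jaws open and shut, and the axes are right-handed (so a half turn about x gives the same grasp; the last joint's range is limited). The gripper opens to 85 mm and grips with 20 to 120 N. Pads are 22 mm wide; open, the fingers measure 114 mm over their backs; the gripper's body (76 mm by 85 mm) begins 54 mm behind the grasp point. The pads swing forward as they close: fully open they stand 13 mm farther back than shut.
Start: joints at [1.131, 0.091, 1.231, -0, 1.82, -0.057], TCP at [0.224, 0.557, 0.25] pointing down, gripper open.
Joint ranges: [-2.87, 2.87], [-0.86, 2.18], [0.17, 2.46], [-1.51, 4.65], [0.06, 2.69], [-2.65, 2.65]. Speed limits (rad/s): [2.57, 2.57, 3.01, 3.14, 3.14, 3.14].

INTERFACE

Orientations are given as a 3x3 rotation matrix whose columns are the frame's x, y, z axes.
In Python, from station import ctrl gives the robot as it stands.
- The arm moves only by the tool jog_arm, never from a script. Its argument "steps" is a list of rows, each an object with "offset": the shift along the tool's x, y, z normalised to -1 to 1, where 1 is 20 cm, a list of three; "dr": the turn, a rotation vector about the tool's x, y, z normalised to -1 to 1, where 1 is 120 degrees, a list of three. In form: [{"offset": [x, y, z], "dr": [rx, ry, rz]}, ...]. A call has 1 to 8 rows; each row is the pose to reach, as a shift and turn from the pose commanded when the call began, along the tool's axes at that moment; what a row does not reach only later rows make up. A row lasts 1/8 s, in which the tool goes at most 62.5 mm and 10.7 degrees, less where a joint would pass 70% of its speed; a pose out of reach is approached as far as the arm can. A call with a number of a shift or a turn outside -1 to 1 is refused whole. A call with a gripper value outside its range is refused whole. "hand" is the closure in counts, from 0 (fully open) to 255 (shut), set as the call begins (left out, the last holds). The fingers move at their own pace and stop on an object; "force" is the grip in N (left out, the last holds). Time passes only in rows, so rows that repeat a pose let the fingers close. It gives the time, the measured TCP pose, the force and the opening at its end, in the units of the state.
- ctrl.observe(): the state, without advancing time (a new reading comes with each control period).
- ctrl.get_image(name): name is "scene" or "side" or "wrist"; returns the picture (420x560x3 uint8, blue, green, red); there is no depth.
- ctrl.camera_model(name): a dict with "fx", "fy", "cx", "cy" (pixels), "rvec" (rotation vector, rad) and "tvec" (3), from world to camera coordinates, as OpenCV has them; the wrist camera has in their place "T_tool_cam" (4x4, takes a point from camera to tool coordinates, whose origin is the TCP and whose axes are the tool frame's). Camera axes: x right, y down, z forward; pixel columns grow to the right and rows downward; lengths in m; the calibration is good to about 2 mm. A picture is of the moment at which its call begins: read the wrist's pose just before it. camera_model takes no time and is no camera call.
- ctrl.sign_off(): hands the job in, once; it reports no verdict.
The state is a dict: "time": time; "q": joint angles; "qd": joint speeds; "joint_torque": joint torques, N m; "position": TCP position; "eef_rot": TCP orientation; "force": force on the tool from outside, world axes, zero at the start; "ft_torque": the same for the moment, N m; "gripper_width": opening from 0.0 (shut) to 1.0 (fully open).
Only numpy, scipy, OpenCV 4.12 (cv2) and the standard library are available. Lean on these libraries where they do the work, as an engineer would, in place of code of your own. Each camera call takes 0.05 s, during which the arm holds its last target.

## Working session

There is one attempt and no reset: what is moved stays moved. The work goes in short steps, Python scripts to look and compute and a tool call to move; the robot and the scene stay as the last step left them, time stands still between calls to the robot, and variables do not carry over. Pictures are saved under pics/ and viewed, and the job is handed in when it is done.

Besides the shell and the picture viewer there is one more tool, called by a JSON object that holds its "api" and its "payload". jog_arm: Moves the arm, as the interface text tells. Its arguments: {"type":"object","properties":{"steps":{"type":"array"},"hand":{"type":"number"},"force":{"type":"number"}},"required":["steps"]}

```bash
mkdir -p pics; ls; python3 - <<'E'
from station import ctrl
import cv2,numpy as np
s=ctrl.observe();print(s)
for n in("scene","side","wrist"):
    cv2.imwrite(f"pics/{n}0.png",ctrl.get_image(n)); print(n,ctrl.camera_model(n))
E
```

```text
pics
{'time': 0.0, 'q': array([ 1.13131341e+00,  9.18837340e-02,  1.23191799e+00, -6.37528121e-06,
        1.81976427e+00, -5.66986064e-02]), 'qd': array([ 0.00056035, -0.00024968, -0.00031686,  0.00268826,  0.00059126,
        0.00191156]), 'joint_torque': array([-2.78474719e-03, -4.58723938e+01, -4.18027639e+01, -4.64202512e-04,
        1.16252160e-02,  5.04275832e-06]), 'position': array([0.22400279, 0.5563573 , 0.24911779]), 'eef_rot': array([[-8.34004872e-04,  3.73505351e-01,  9.27627650e-01],
       [-1.78843813e-03,  9.27625932e-01, -3.73506267e-01],
       [-9.99998053e-01, -1.97051070e-03, -1.05653336e-04]]), 'force': array([-0.05823675, -0.42914052,  0.85897968]), 'ft_torque': array([0.02132756, 0.00622398, 0.01720043]), 'gripper_width': 0.9987193456014293}
scene {'fx': 420.2096905955985, 'fy': 420.2096905955985, 'cx': 279.20033488391346, 'cy': 202.17862866102467, 'rvec': array([ 1.98171627, -0.57493482,  0.32919229]), 'tvec': array([-0.51820973,  0.21843317,  0.96687726])}
side {'fx': 465.57647125859506, 'fy': 465.57647125859506, 'cx': 278.8076824847001, 'cy': 216.4492650477099, 'rvec': array([ 1.85214008, -1.77842353,  0.6171877 ]), 'tvec': array([-0.03945058,  0.50676261,  1.01176294])}
wrist {'fx': 318.1643098542555, 'fy': 318.1643098542555, 'cx': 280.8898413224398, 'cy': 210.2818405735003, 'T_tool_cam': array([[ 4.59423323e-04, -2.82043755e-01,  9.59401433e-01,
        -1.23320761e-01],
       [ 9.99999856e-01,  3.96712928e-04, -3.62239247e-04,
         3.94906894e-04],
       [-2.78439634e-04,  9.59401461e-01,  2.82043896e-01,
        -7.15219921e-02],
       [ 0.00000000e+00,  0.00000000e+00,  0.00000000e+00,
         1.00000000e+00]])}
```

View pics/scene0.png

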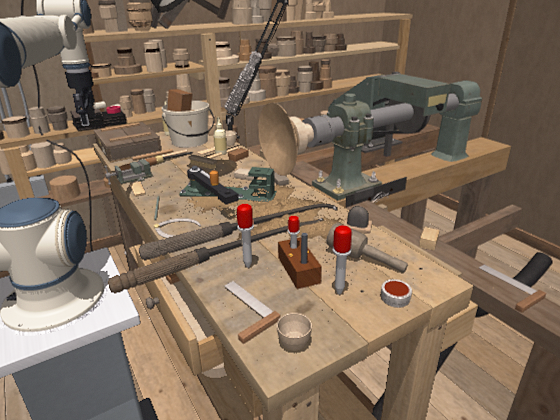

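View pics/side0.png

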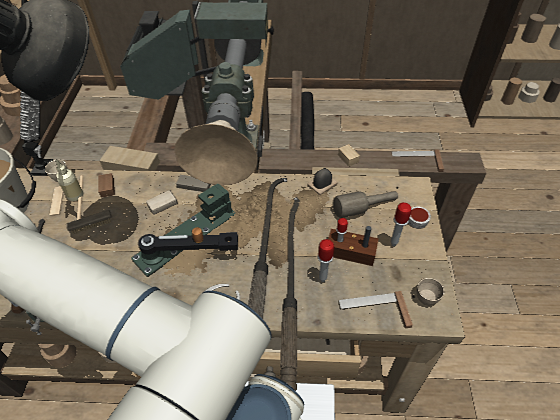

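View pics/wrist0.png

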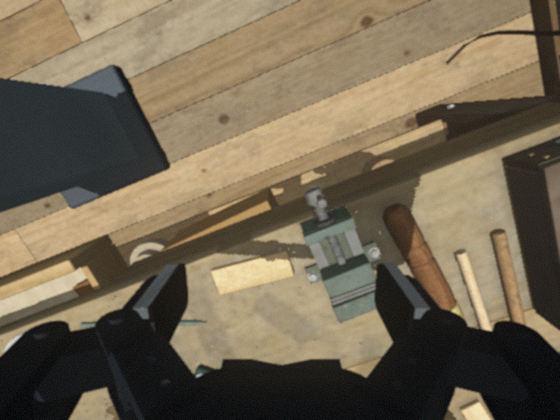

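The scene view shows three red knobs: a large free-standing pin at (244,215), a small one in the brown block at (293,225) and another large one at (342,240). In the side view they are at (326,248), (342,226) and (403,212). I choose the one in the block because it is the smallest and stands in the pin block. The tommy bar is at (304,245) in the scene view. Next I check with close crops.

```bash
python3 - <<'E'
import cv2,numpy as np
a=cv2.imread("pics/scene0.png");b=cv2.imread("pics/side0.png")
def c(im,x,y,w,h,k): return cv2.resize(im[y:y+h,x:x+w],None,fx=k,fy=k,interpolation=cv2.INTER_CUBIC)
cv2.imwrite("pics/c1.png",c(a,225,195,140,105,5)[:600,:800])
cv2.imwrite("pics/c2.png",c(b,300,190,140,100,5)[:600,:800])
cv2.imwrite("pics/c3.png",c(a,170,155,120,60,6)[:600,:800])
cv2.imwrite("pics/c4.png",c(b,125,175,130,100,6)[:600,:800])
E
```

```text
(no output)
```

View pics/c1.png

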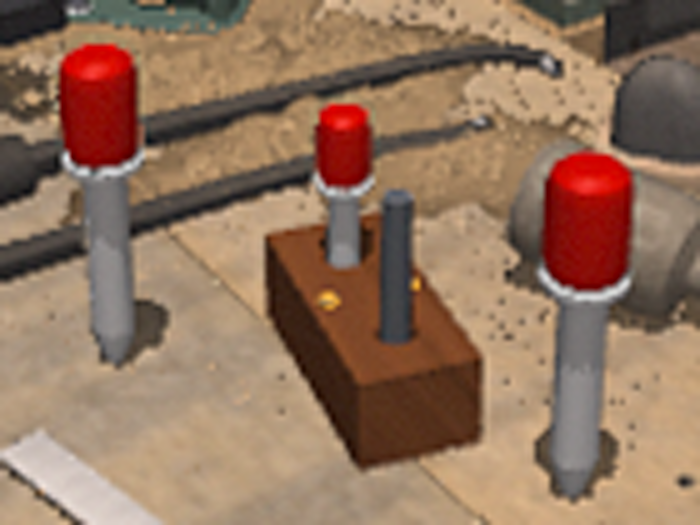

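View pics/c2.png

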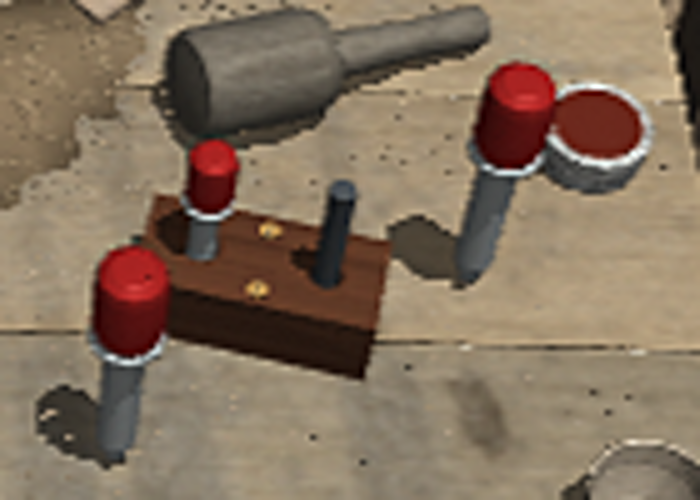

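View pics/c3.png

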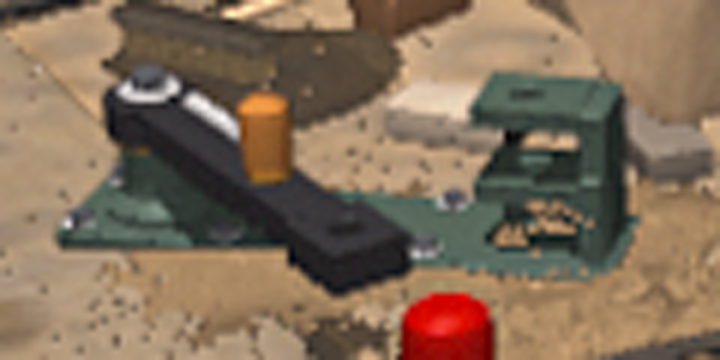

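View pics/c4.png

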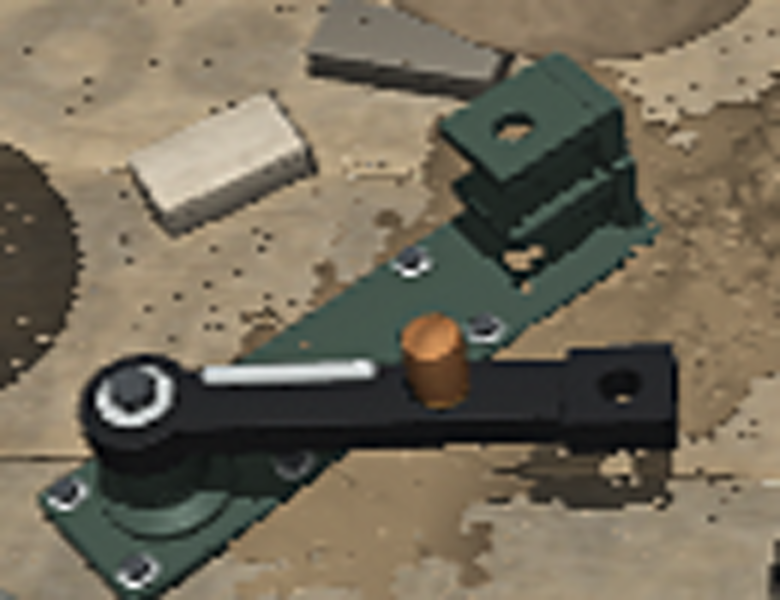

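The crops confirm it. The small red-knobbed pin stands in the far hole of the block (scene (293.6,224.6), side (342.6,225.6)), with the tommy bar beside it. Fork hole, bar hole, hinge bolt and wooden knob are all clear in both views.

```bash
cat > h.py <<'E'
import cv2,numpy as np
from station import ctrl
def PM(n):
    m=ctrl.camera_model(n);K=np.array([[m['fx'],0,m['cx']],[0,m['fy'],m['cy']],[0,0,1]])
    if 'rvec' in m: R=cv2.Rodrigues(m['rvec'])[0];t=m['tvec']
    else:
        s=ctrl.observe();T=np.eye(4);T[:3,:3]=s['eef_rot'];T[:3,3]=s['position'];T=np.linalg.inv(T@m['T_tool_cam']);R=T[:3,:3];t=T[:3,3]
    return K,R,np.asarray(t).ravel()
def plane(n,uv,z,P=None):
    K,R,t=P or PM(n);C=-R.T@t;d=R.T@np.linalg.inv(K)@np.array([*uv,1.]);return C+d*(z-C[2])/d[2]
def tri(a,b):
    Ms=[]
    for n in("scene","side"):
        K,R,t=PM(n);Ms.append(K@np.c_[R,t])
    X=cv2.triangulatePoints(Ms[0],Ms[1],np.array(a,float),np.array(b,float)).ravel();return X[:3]/X[3]
def proj(n,X,P=None):
    K,R,t=P or PM(n);p=K@(R@np.asarray(X)+t);return p[:2]/p[2]
E
python3 - <<'E'
from h import *
np.set_printoptions(precision=4,suppress=True)
L=dict(fork=((258,170.7),(210.5,196),.098),barh=((228.3,192.7),(228.7,239.3),.082),bolt=((194.7,168),(146.8,239.7),.095),knobtop=((214.2,172.2),(197,229.7),.124),pin=((293.6,224.6),(342.6,225.6),.114),tommytop=((304.6,234.2),(368.6,227.6),.126))
for k,(a,b,z) in L.items(): print(k,tri(a,b),plane("scene",a,z),plane("side",b,z))
E
```

```text
fork [0.6471 0.1878 0.0954] [0.6442 0.1824 0.098 ] [0.6447 0.1871 0.098 ]
barh [0.5055 0.1197 0.0807] [0.5064 0.1189 0.082 ] [0.5029 0.1194 0.082 ]
bolt [0.4891 0.341  0.0886] [0.484  0.3262 0.095 ] [0.4844 0.3384 0.095 ]
knobtop [0.5017 0.2005 0.1214] [0.4977 0.1931 0.124 ] [0.5009 0.1998 0.124 ]
pin [ 0.5363 -0.1886  0.113 ] [ 0.535  -0.1903  0.114 ] [ 0.5358 -0.1885  0.114 ]
tommytop [ 0.5221 -0.2555  0.1252] [ 0.5207 -0.257   0.126 ] [ 0.5219 -0.2554  0.126 ]
```

```bash
cat >> h.py <<'E'
def go(target,yaw=None):
    """offset & dr for target TCP, tool down, tool-y at yaw (deg)"""
    from scipy.spatial.transform import Rotation as Ro
    s=ctrl.observe();R=s['eef_rot'];d=R.T@(np.array(target)-s['position'])
    cur=np.degrees(np.arctan2(R[1,1],R[0,1]))
    if yaw is None: yaw=cur
    y=np.array([np.cos(np.radians(yaw)),np.sin(np.radians(yaw)),0]);x=np.array([0,0,-1.]);W=np.c_[x,y,np.cross(x,y)]
    rv=Ro.from_matrix(R.T@W).as_rotvec()
    print("t",round(s['time'],2),"pos",s['position'].round(4),"yaw",cur.round(1),"off",(d/.2).round(4),"dr",(rv/np.radians(120)).round(4),"F",s['force'].round(1),"w",round(s['gripper_width'],3))
E
python3 -c "
from h import *
go((.36,.38,.23),4.5); go((.497,.198,.2),4.5)"
```

```text
t 0.15 pos [0.224  0.5564 0.2494] yaw 68.1 off [ 0.0978 -0.5641  0.96  ] dr [5.297e-01 4.000e-04 7.000e-04] F [ 0.3 -0.1 -0.3] w 1.0
t 0.15 pos [0.224  0.5564 0.2494] yaw 68.1 off [ 0.2486 -1.1521  1.9354] dr [5.297e-01 4.000e-04 7.000e-04] F [ 0.3 -0.1 -0.3] w 1.0
```

{"api": "jog_arm", "payload": {"steps": [{"offset": [0.1,-0.575,0.97],"dr": [0.53,0,0]},{"offset": [0.1,-0.575,0.97],"dr": [0.53,0,0]},{"offset": [0.1,-0.575,0.97],"dr": [0.53,0,0]},{"offset": [0.1,-0.575,0.97],"dr": [0.53,0,0]},{"offset": [0.1,-0.575,0.97],"dr": [0.53,0,0]},{"offset": [0.1,-0.575,0.97],"dr": [0.53,0,0]},{"offset": [0.1,-0.575,0.97],"dr": [0.53,0,0]}]}}

```text
time: 1.02
position: [0.3611, 0.3772, 0.2299]
eef_rot: [[-0.0, 0.997, 0.079], [-0.0, 0.079, -0.997], [-1.0, -0.001, 0.0]]
force: [-0.3, -0.2, 0.3]
gripper_width: 1.004
```

```bash
python3 -c "
from h import *
go((.497,.198,.2),4.5)"
```

```text
t 1.02 pos [0.3611 0.3772 0.2299] yaw 4.5 off [0.1498 0.6064 0.947 ] dr [0.0003 0.0002 0.0002] F [-0.3 -0.2  0.3] w 1.004
```

{"api": "jog_arm", "payload": {"steps": [{"offset": [0.05,0.606,0.947],"dr": [0,0,0]},{"offset": [0.05,0.606,0.947],"dr": [0,0,0]},{"offset": [0.05,0.606,0.947],"dr": [0,0,0]},{"offset": [0.05,0.606,0.947],"dr": [0,0,0]},{"offset": [0.05,0.606,0.947],"dr": [0,0,0]},{"offset": [0.05,0.606,0.947],"dr": [0,0,0]}]}}

```text
time: 1.78
position: [0.4964, 0.1986, 0.2202]
eef_rot: [[-0.001, 0.997, 0.08], [0.0, 0.08, -0.997], [-1.0, -0.001, -0.0]]
force: [-1.0, 0.8, -0.8]
gripper_width: 0.997
```

```bash
python3 -c "
from h import *
go((.497,.198,.11),4.5)
for n,X in dict(knobtop=(.497,.198,.124),barh=(.503,.119,.082),fork=(.645,.187,.098)).items(): print(n,proj('wrist',X))
im=ctrl.get_image('wrist');cv2.imwrite('pics/w1.png',im)
cv2.imwrite('pics/w1b.png',cv2.resize(im,(784,588)))"
```

```text
t 1.77 pos [0.4964 0.1986 0.2202] yaw 4.6 off [0.5508 0.0032 0.0034] dr [ 0.0008 -0.0002  0.0003] F [-1.   0.8 -0.8] w 0.997
knobtop [281.34917032 220.87665227]
barh [280.87418674 288.14015305]
fork [459.12890609 237.35268085]
```

View pics/w1.png

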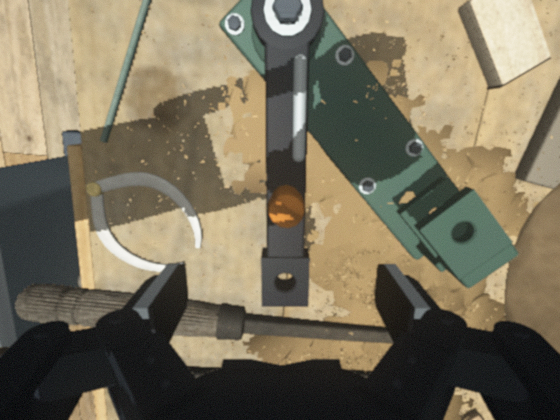

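```bash
python3 - <<'E'
import cv2,numpy as np
a=cv2.imread("pics/w1.png")
def c(x,y,w=70,h=70,k=4): return cv2.resize(a[y:y+h,x:x+w],None,fx=k,fy=k,interpolation=cv2.INTER_CUBIC)
cv2.imwrite("pics/w1c.png",np.vstack([np.hstack([c(250,0),c(250,175)]),np.hstack([c(250,250),c(427,198)])]))
E
```

```text
(no output)
```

View pics/w1c.png

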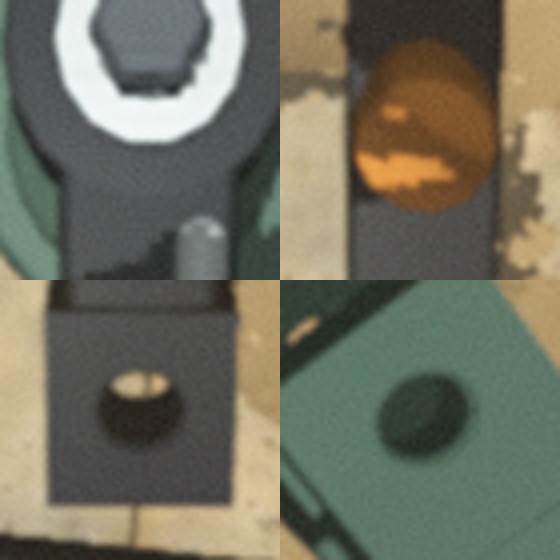

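```bash
python3 - <<'E'
from h import *
np.set_printoptions(precision=4,suppress=True)
f=plane('wrist',(462.75,232.25),.098);b=plane('wrist',(285.25,281.75),.082);h=plane('wrist',(287.75,8.7),.095)
print(f,b,h)
# solve hinge: combos
for hh in (h,plane('wrist',(287.75,8.7),.09)):
    print(np.linalg.norm((f-hh)[:2]),np.linalg.norm((b-hh)[:2]))
print(np.linalg.norm((f-b)[:2]), 'angle from chord',2*np.arcsin(np.linalg.norm((f-b)[:2])/.44))
E
```

```text
[0.6469 0.1921 0.098 ] [0.5064 0.1262 0.082 ] [0.4896 0.342  0.095 ]
0.21731582461991378 0.21645820461211365
0.21832483284683357 0.21789053430178837
0.15515499534098423 angle from chord 0.7207496144433828
```

```bash
python3 -c "
from h import *
go((.499,.2015,.109),4.5)"
```

```text
t 1.82 pos [0.4962 0.199  0.2203] yaw 4.6 off [ 0.5565  0.0152 -0.0112] dr [ 0.001  -0.0002  0.0001] F [ 0.4 -0.5  0.3] w 1.0
```

{"api": "jog_arm", "payload": {"steps": [{"offset": [0.25,0.015,-0.011],"dr": [0,0,0]},{"offset": [0.556,0.015,-0.011],"dr": [0,0,0]},{"offset": [0.556,0.015,-0.011],"dr": [0,0,0]},{"offset": [0.556,0.015,-0.011],"dr": [0,0,0]}]}}

```text
time: 2.33
position: [0.5002, 0.2016, 0.1119]
eef_rot: [[0.003, 0.997, 0.08], [0.001, 0.08, -0.997], [-1.0, 0.003, -0.001]]
force: [0.6, -0.1, 0.3]
gripper_width: 1.001
```

{"api": "jog_arm", "payload": {"steps": [{"offset": [0,0,0],"dr": [0,0,0]},{"offset": [0,0,0],"dr": [0,0,0]},{"offset": [0,0,0],"dr": [0,0,0]},{"offset": [0,0,0],"dr": [0,0,0]},{"offset": [0,0,0],"dr": [0,0,0]},{"offset": [0,0,0],"dr": [0,0,0]}], "hand": 255, "force": 25}}

```text
time: 3.08
position: [0.5, 0.2006, 0.1102]
eef_rot: [[0.002, 0.997, 0.078], [0.001, 0.078, -0.997], [-1.0, 0.002, -0.0]]
force: [-0.4, 0.2, 5.0]
gripper_width: 0.321
```

```bash
python3 -c "
from h import *
go((.499,.2015,.109),4.5)
cv2.imwrite('pics/w2.png',ctrl.get_image('wrist'))"
```

```text
t 3.08 pos [0.5    0.2006 0.1102] yaw 4.5 off [ 0.006  -0.0047 -0.0049] dr [-0.0003 -0.0002 -0.0008] F [-0.4  0.2  5. ] w 0.321
```

View pics/w2.png

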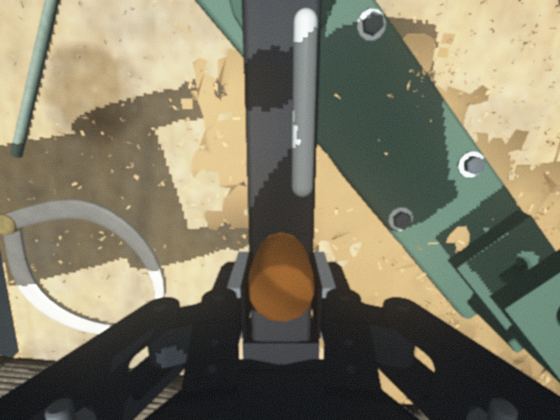

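The wooden knob is gripped at about 27 mm opening; in the image it is at (281,275), between the pads. Now I swing it about the hinge by 40°.

{"api": "jog_arm", "payload": {"steps": [{"offset": [-0.01,0.0614,-0.0027],"dr": [-0.0417,0,0]},{"offset": [-0.01,0.1223,-0.0107],"dr": [-0.0833,0,0]},{"offset": [-0.01,0.1822,-0.024],"dr": [-0.125,0,0]},{"offset": [-0.01,0.2408,-0.0425],"dr": [-0.1667,0,0]},{"offset": [-0.01,0.2975,-0.066],"dr": [-0.2083,0,0]},{"offset": [-0.01,0.352,-0.0943],"dr": [-0.25,0,0]},{"offset": [-0.01,0.4038,-0.1273],"dr": [-0.2917,0,0]},{"offset": [-0.01,0.4525,-0.1647],"dr": [-0.3333,0,0]}]}}

```text
time: 4.12
position: [0.5883, 0.2399, 0.1103]
eef_rot: [[0.001, 0.713, 0.701], [-0.001, 0.701, -0.713], [-1.0, 0.0, 0.001]]
force: [2.6, -0.2, -0.8]
gripper_width: 0.317
```

```bash
python3 -c "
from h import *
im=ctrl.get_image('wrist');cv2.imwrite('pics/w3.png',im)
go((.585,.24,.11),45)
im=ctrl.get_image('side');cv2.imwrite('pics/s3.png',cv2.resize(im[175:275,125:255],None,fx=6,fy=6,interpolation=2))"
```

```text
t 4.17 pos [0.5892 0.2408 0.1103] yaw 44.8 off [ 0.0014 -0.0177 -0.012 ] dr [-0.002   0.0008 -0.0009] F [ 7.  -0.2 -0.8] w 0.321
```

View pics/w3.png

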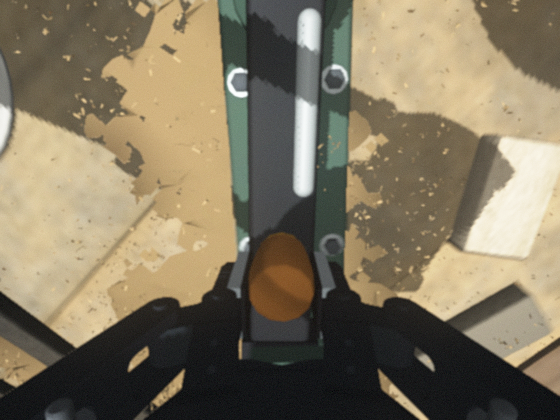

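View pics/s3.png

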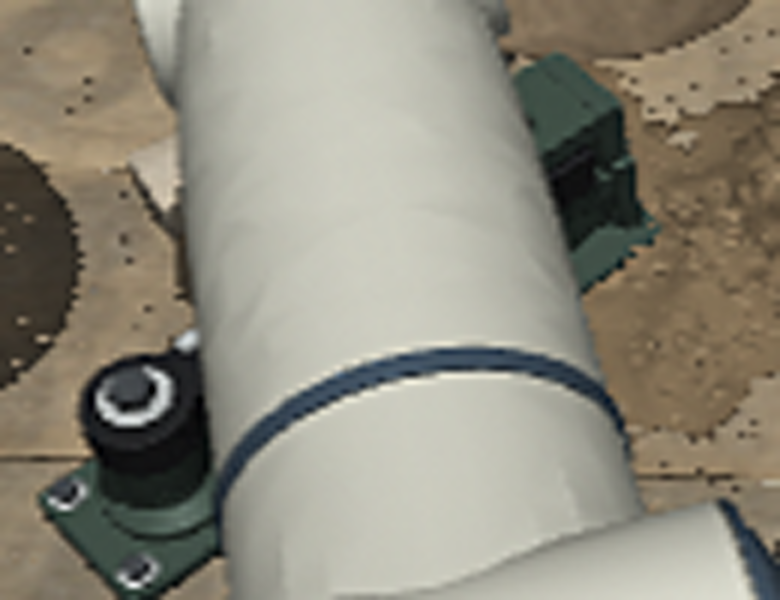

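{"api": "jog_arm", "payload": {"steps": [{"offset": [0,0.01,0],"dr": [-0.007,0,0]},{"offset": [0,0.021,-0.0003],"dr": [-0.0142,0,0]},{"offset": [0,0.021,-0.0003],"dr": [-0.0142,0,0]},{"offset": [0,0.021,-0.0003],"dr": [-0.0142,0,0]}]}}

```text
time: 4.72
position: [0.5907, 0.2425, 0.1103]
eef_rot: [[0.001, 0.693, 0.721], [-0.001, 0.721, -0.693], [-1.0, -0.0, 0.001]]
force: [5.5, -2.1, -3.3]
gripper_width: 0.319
```

{"api": "jog_arm", "payload": {"steps": [{"offset": [0,0,0],"dr": [0,0,0]},{"offset": [0,0,0],"dr": [0,0,0]},{"offset": [0,0,0],"dr": [0,0,0]},{"offset": [0,0,0],"dr": [0,0,0]}], "hand": 0}}

```text
time: 5.22
position: [0.59, 0.2435, 0.1112]
eef_rot: [[-0.0, 0.692, 0.722], [0.0, 0.722, -0.692], [-1.0, 0.0, -0.0]]
force: [0.2, 0.1, -0.9]
gripper_width: 1.001
```

{"api": "jog_arm", "payload": {"steps": [{"offset": [-0.25,0,0],"dr": [0,0,0]},{"offset": [-0.55,0,0],"dr": [0,0,0]},{"offset": [-0.55,0,0],"dr": [0,0,0]},{"offset": [-0.55,0,0],"dr": [0,0,0]},{"offset": [-0.55,0,0],"dr": [0,0,0]}]}}

```text
time: 5.85
position: [0.5895, 0.2432, 0.2188]
eef_rot: [[-0.003, 0.693, 0.721], [-0.001, 0.721, -0.693], [-1.0, -0.003, -0.002]]
force: [-1.0, -0.8, -0.7]
gripper_width: 0.998
```

```bash
python3 -c "
from h import *
go((.585,.24,.11),45)
im=ctrl.get_image('wrist');cv2.imwrite('pics/w4.png',im)"
```

```text
t 5.85 pos [0.5895 0.2432 0.2188] yaw 46.2 off [ 0.544  -0.0254 -0.0045] dr [ 0.0097 -0.0008  0.0015] F [-1.  -0.8 -0.7] w 0.998
```

View pics/w4.png

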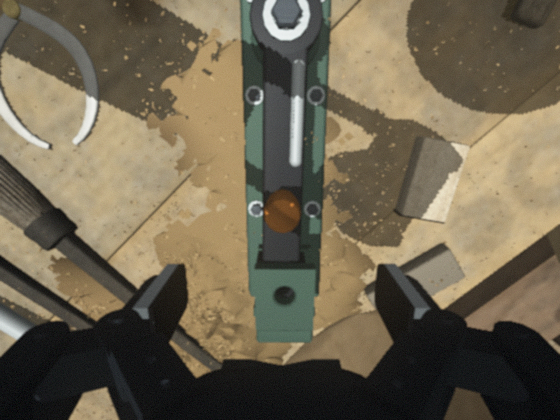

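```bash
python3 - <<'E'
import cv2,numpy as np
a=cv2.imread("pics/w4.png")
def c(x,y,w,h,k): return cv2.resize(a[y:y+h,x:x+w],None,fx=k,fy=k,interpolation=cv2.INTER_CUBIC)
cv2.imwrite("pics/w4c.png",np.hstack([c(240,0,100,150,4),c(240,200,100,150,4)]))
E
```

```text
(no output)
```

View pics/w4c.png

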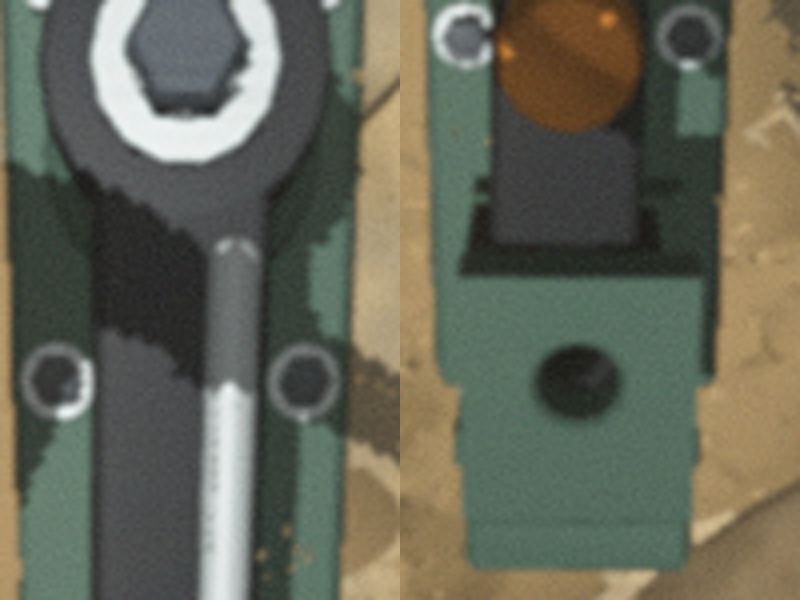

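```bash
python3 - <<'E'
from h import *
np.set_printoptions(precision=4,suppress=True)
f=plane('wrist',(284.5,295.5),.098);h=plane('wrist',(286,11.8),.095)
e1=plane('wrist',(240+93/4,258.7),.082);e2=plane('wrist',(240+240/4,258.7),.082);b=(e1+e2)/2
l1=plane('wrist',(240+93/4,120),.082)
print('fork',f,'hinge',h,'barmid',b,'width',np.linalg.norm(e1-e2),np.linalg.norm((f-h)[:2]))
an=lambda v:np.degrees(np.arctan2(v[1],v[0]))
print(an(f-h),an(b-h),an(e1-l1), np.radians(an(f-h)-an(b-h)))
K,R,t=PM('wrist'); print('cam',-R.T@t)
E
```

```text
fork [0.6472 0.1921 0.098 ] hinge [0.4903 0.3431 0.095 ] barmid [0.6257 0.2093 0.082 ] width 0.032772168126461186 0.21772728625652943
-43.907165083303184 -44.68426516593721 -44.70501360145966 0.013562955059483805
cam [0.5385 0.2933 0.3422]
```

```bash
python3 - <<'E'
from h import *
print(tri((275,140),(214,152)))
a=cv2.imread('pics/scene0.png')[90:210,170:350];b=cv2.imread('pics/side0.png')[100:220,150:330]
cv2.imwrite('pics/bowl.png',np.vstack([cv2.resize(x,None,fx=2.4,fy=2.4,interpolation=2) for x in(a,b)]))
im=ctrl.get_image('scene');cv2.imwrite('pics/sc4.png',im)
E
```

```text
[0.71325246 0.17494346 0.19757551]
```

View pics/bowl.png

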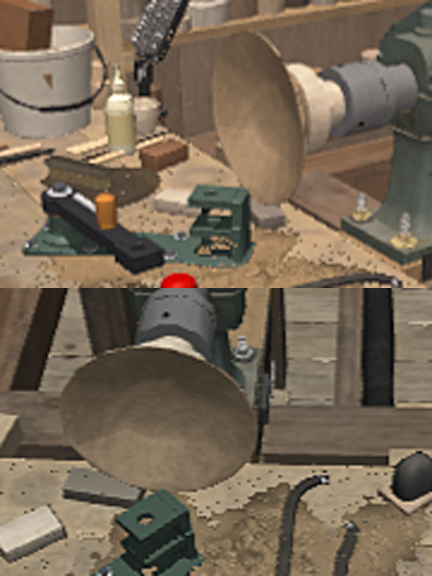

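View pics/sc4.png

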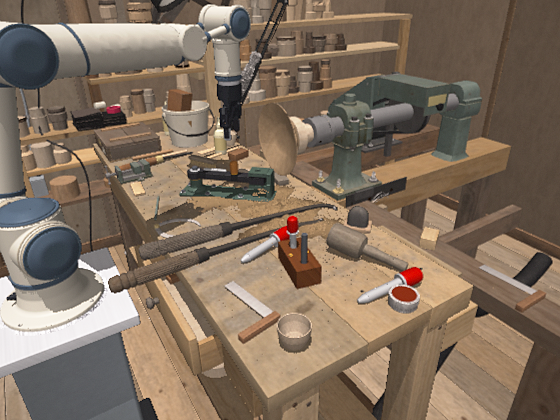

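```bash
python3 - <<'E'
from h import *
np.set_printoptions(precision=4,suppress=True)
print('bottom',tri((288.7,174.6),(221,185)))
print('top',tri((271,102.5),(210,124)))
b=plane('wrist',(286,365),.2);print(b,plane('wrist',(330,340),.2),plane('wrist',(286,365),.25),plane('wrist',(330,340),.25))
a=cv2.imread('pics/sc4.png')[200:310,220:430];
cv2.imwrite('pics/p4.png',cv2.resize(a,None,fx=3.8,fy=3.8,interpolation=2))
cv2.imwrite('pics/w4d.png',cv2.resize(cv2.imread('pics/w4.png')[270:420,200:480],None,fx=2.8,fy=2.8))
E
```

```text
bottom [0.7452 0.1725 0.0531]
top [0.694  0.1674 0.3186]
[0.6335 0.2054 0.2   ] [0.638  0.2333 0.2   ] [0.6002 0.2362 0.25  ] [0.6031 0.2543 0.25  ]
```

View pics/p4.png

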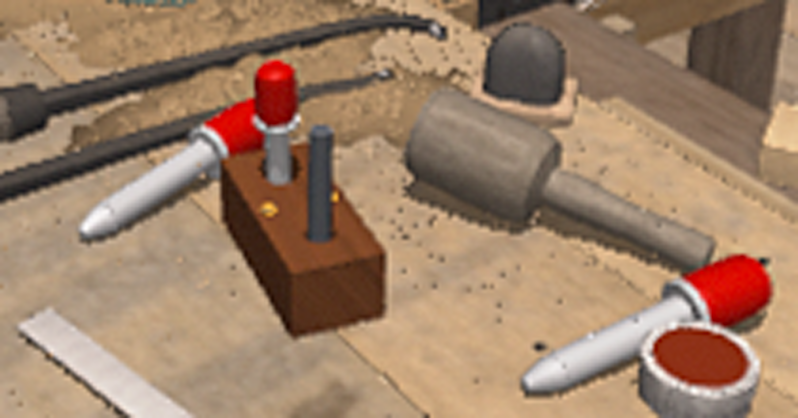

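View pics/w4d.png

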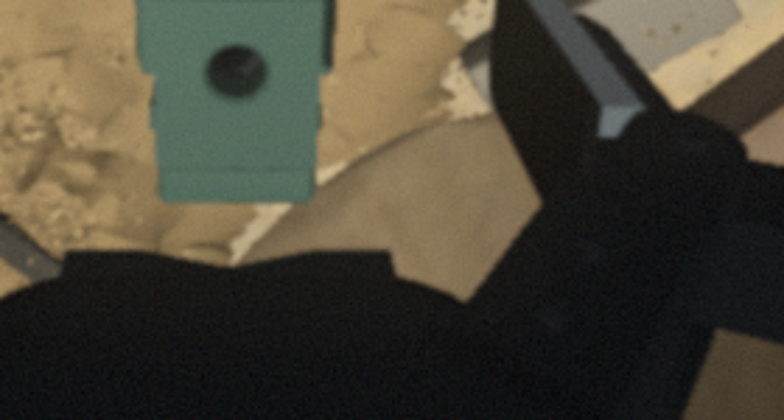

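```bash
python3 - <<'E'
from h import *
from scipy.optimize import least_squares
side=np.array([(62,127),(78,92),(110,68),(160,57),(210,72),(242,105),(256,142),(250,175),(225,195),(185,203),(140,196),(100,175),(75,152)])/2.4+[150,100]
scene=np.array([(213,75),(222,45),(243,30),(268,45),(288,85),(302,130),(305,170),(298,195),(284,204),(262,198),(240,172),(222,135),(214,100)])/2.4+[170,90]
P={n:PM(n) for n in('scene','side')}
th=np.linspace(0,2*np.pi,361)
def circ(p):
    c=p[:3];a,e=p[3:5];n=np.array([-np.cos(a)*np.cos(e),-np.sin(a)*np.cos(e),np.sin(e)])
    u=np.cross([0,0,1],n);u/=np.linalg.norm(u);v=np.cross(n,u)
    return c+p[5]*(np.cos(th)[:,None]*u+np.sin(th)[:,None]*v)
def res(p):
    X=circ(p);r=[]
    for n,o in(('scene',scene),('side',side)):
        K,R,t=P[n];q=(X@R.T+t)@K.T;q=q[:,:2]/q[:,2:]
        r+=list(np.sqrt(((o[:,None]-q[None])**2).sum(2).min(1)))
    return r
best=min((least_squares(res,[.71,.175,.2,a,0,.1],loss='soft_l1') for a in(-.6,0,.6)),key=lambda s:s.cost)
print(best.x.round(3),best.cost,np.array(res(best.x)).round(1))
X=circ(best.x);
for i in range(0,360,30):print(X[i].round(3))
E
```

```text
[ 0.705  0.161  0.196 -0.023 -0.055  0.117] 10.182301356523391 [0.6 0.3 0.2 0.2 1.2 0.4 0.7 1.2 0.1 0.7 0.8 0.1 0.4 0.9 1.7 0.2 2.6 2.1
 1.4 2.6 0.2 0.9 0.9 0.4 0.6 0.3]
[0.702 0.045 0.196]
[0.699 0.06  0.255]
[0.698 0.103 0.297]
[0.698 0.161 0.313]
[0.701 0.22  0.297]
[0.704 0.262 0.255]
[0.708 0.278 0.196]
[0.71  0.262 0.138]
[0.712 0.219 0.096]
[0.711 0.161 0.08 ]
[0.709 0.103 0.096]
[0.706 0.06  0.138]
```

```bash
python3 - <<'E'
from h import *
im=cv2.imread('pics/sc4.png');p=ctrl.observe()['position']
a=cv2.resize(im[0:160,150:350],None,fx=4,fy=4,interpolation=2)[:600]
for dz in np.arange(0,.36,.05):
    u=(proj('scene',p+[0,0,dz])-[150,0])*4;print(round(dz,2),u/4+[150,0]);cv2.circle(a,tuple(int(x) for x in u),4,(0,0,255),-1)
for dy in(-.05,.05):
  for dz in(.054,.15,.2,.25,.3):
    d=np.array([dy*np.sin(.39),-dy*np.cos(.39),dz]);d=np.array([dy,0,dz]);u=(proj('scene',p+d)-[150,0])*4;cv2.circle(a,tuple(int(x) for x in u),3,(0,255,0),-1)
cv2.imwrite('pics/arm.png',a)
E
```

```text
0.0 [231.95986355 132.75421665]
0.05 [230.87719284 117.17824958]
0.1 [229.75565964 101.0431827 ]
0.15 [228.59313323  84.31836251]
0.2 [227.38732428  66.97085294]
0.25 [226.13576973  48.96521889]
0.3 [224.835816    30.26328463]
0.35 [223.48460027  10.82386361]
```

View pics/arm.png

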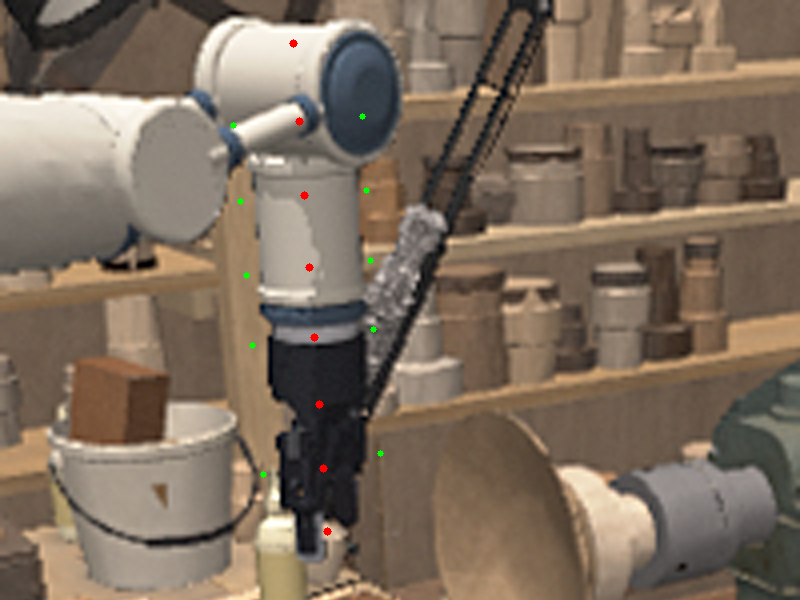

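```bash
python3 - <<'E'
from h import *
np.set_printoptions(precision=4,suppress=True)
an=lambda v:np.degrees(np.arctan2(v[1],v[0]))
L=[plane('wrist',(254.5,95.25),.017),plane('wrist',(255.75,208.75),.017)];R=[plane('wrist',(316,95.25),.017),plane('wrist',(312.5,208.75),.017)]
print(an(L[1]-L[0]),an(R[1]-R[0]),an((L[1]+R[1]-L[0]-R[0])))
a=cv2.imread('pics/w4.png')
f=plane('wrist',(284.5,295.5),.098)
m0=(L[0]+R[0])/2;d=(L[1]+R[1])/2-m0;d/=np.linalg.norm(d);n=np.array([-d[1],d[0],0])
print('fork lateral from bolt line',(f-m0)@n)
# bar edges by gradient along rows 110..260
g=cv2.cvtColor(a,6).astype(float)
for r in range(130,261,10):
    row=cv2.GaussianBlur(g,(3,5),0)[r]; print(r,row[255:270].round().astype(int),row[293:308].round().astype(int))
E
```

```text
-44.4844170404687 -43.919227187070625 -44.20191503502424
fork lateral from bolt line 0.00032863339159080513
130 [117 116 116 117 118 116 106  87  68  62  69  77  81  81  80] [204 221 229 227 218 204 189 171 144 107  72  54  53  57  59]
140 [116 116 116 116 116 115 107  88  68  63  70  76  79  79  79] [212 223 228 224 213 199 184 163 132  95  70  66  71  68  62]
150 [116 117 117 117 117 115 106  86  67  61  68  74  77  78  78] [217 226 228 221 209 194 176 150 114  76  54  51  55  58  59]
160 [116 116 116 115 115 113 105  87  68  62  67  74  76  77  76] [219 225 224 215 202 187 168 138 100  66  52  53  57  58  57]
170 [60 61 63 63 64 66 66 62 57 60 68 73 75 76 75] [66 66 66 67 66 65 64 61 55 50 50 54 56 56 57]
180 [60 59 58 58 58 57 55 53 54 59 67 72 74 73 72] [66 66 66 66 65 64 62 58 52 49 50 53 55 56 57]
190 [102  91  79  71  68  65  58  52  50  53  56  55  55  58  63] [36 37 37 37 37 38 37 35 36 43 50 54 55 55 55]
200 [154 154 145 137 133 126 109  81  53  40  38  43  49  53  54] [57 55 54 50 45 41 38 37 40 46 53 55 55 55 58]
210 [107 106 104 102 102 105 105  91  73  71  81  85  80  73  69] [81 81 80 78 73 65 55 48 46 52 66 85 95 88 71]
220 [110 111 111 112 111 108  99  79  60  56  64  73  77  77  76] [62 64 66 67 65 58 47 41 44 51 55 55 54 54 54]
230 [110 109 109 109 109 107  97  79  63  59  62  65  66  68  67] [42 37 35 34 35 35 36 39 46 52 55 56 54 53 56]
240 [108 108 108 107 108 107  98  80  64  59  62  65  65  65  64] [59 60 60 58 56 51 46 46 49 52 54 55 54 54 54]
250 [109 108  99  85  74  67  61  56  54  57  61  64  65  64  63] [60 59 58 56 53 49 45 45 47 48 49 51 51 50 51]
260 [96 78 56 41 36 35 35 37 42 46 50 51 51 52 51] [48 48 48 48 43 38 33 31 30 30 32 36 44 51 53]
```

```bash
python3 - <<'E'
from h import *
np.set_printoptions(precision=2,suppress=True)
f=plane('wrist',(284.5,295.5),.098);h=plane('wrist',(286,11.8),.095)
d=(f-h);d[2]=0;d/=np.linalg.norm(d);n=np.array([-d[1],d[0],0])
def s(u,r,z):X=plane('wrist',(u,r),z);return np.array([(X-h)@d,(X-h)@n])*1000
for r,l,rt in((130,262.3,302.6),(140,262.3,302.2),(150,262.3,301.7),(160,262.3,301.3),(220,262.2,299.5),(240,262.3,299.5)):
    print(r,s(l,r,.082),s(rt,r,.082),'mid',(s(l,r,.082)+s(rt,r,.082))/2)
print('bolts',s(285.25,95.25,.017),s(284.1,208.75,.017),'fork',s(284.5,295.5,.098), 'knob?')
import cv2
a=cv2.imread('pics/w4.png');cv2.imwrite('pics/w4e.png',cv2.resize(a[0:130,230:340],None,fx=4.5,fy=4.5,interpolation=2))
E
```

```text
130 [ 79.11 -18.18] [79.06 13.83] mid [79.08 -2.18]
140 [ 86.89 -18.3 ] [86.83 13.67] mid [86.86 -2.31]
150 [ 94.8  -18.41] [94.74 13.43] mid [94.77 -2.49]
160 [102.85 -18.53] [102.78  13.26] mid [102.81  -2.64]
220 [154.28 -19.38] [154.2   12.72] mid [154.24  -3.33]
240 [172.73 -19.57] [172.63  13.06] mid [172.68  -3.26]
bolts [49.02  0.53] [162.84  -0.07] fork [217.96  -0.  ] knob?
```

View pics/w4e.png

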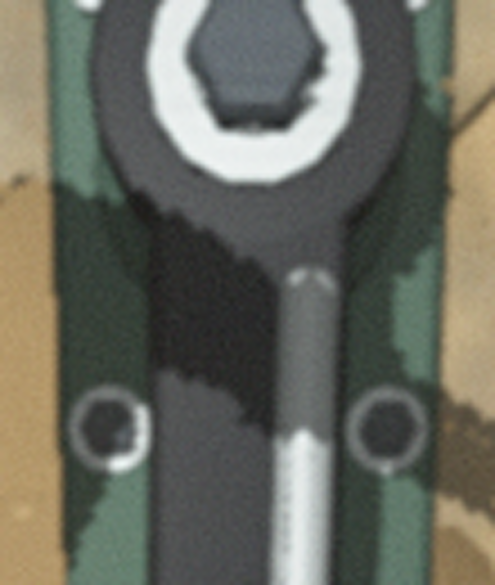

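{"api": "jog_arm", "payload": {"steps": [{"offset": [0.27,0.012,0],"dr": [-0.007,0,0]},{"offset": [0.545,0.012,0],"dr": [-0.007,0,0]},{"offset": [0.545,0.012,0],"dr": [-0.007,0,0]},{"offset": [0.545,0.012,0],"dr": [-0.007,0,0]}]}}

```text
time: 6.45
position: [0.5924, 0.2453, 0.114]
eef_rot: [[0.002, 0.682, 0.731], [0.001, 0.731, -0.682], [-1.0, 0.002, 0.001]]
force: [0.9, 0.6, 1.2]
gripper_width: 1.003
```

{"api": "jog_arm", "payload": {"steps": [{"offset": [0,0,0],"dr": [0,0,0]},{"offset": [0,0,0],"dr": [0,0,0]},{"offset": [0,0,0],"dr": [0,0,0]},{"offset": [0,0,0],"dr": [0,0,0]},{"offset": [0,0,0],"dr": [0,0,0]},{"offset": [0,0,0],"dr": [0,0,0]}], "hand": 255, "force": 25}}

```text
time: 7.2
position: [0.5921, 0.2451, 0.1133]
eef_rot: [[0.001, 0.682, 0.731], [0.0, 0.731, -0.682], [-1.0, 0.001, 0.001]]
force: [-0.6, -0.2, 5.7]
gripper_width: 0.32
```

{"api": "jog_arm", "payload": {"steps": [{"offset": [0,0,0],"dr": [0,0,0]},{"offset": [0,0,0],"dr": [0,0,0]},{"offset": [0,0,0],"dr": [0,0,0]},{"offset": [0,0,0],"dr": [0,0,0]}], "hand": 0}}

```text
time: 7.7
position: [0.5917, 0.2451, 0.1118]
eef_rot: [[-0.0, 0.682, 0.731], [-0.0, 0.731, -0.682], [-1.0, -0.0, -0.0]]
force: [0.0, -0.3, -1.3]
gripper_width: 1.0
```

{"api": "jog_arm", "payload": {"steps": [{"offset": [-0.27,-0.012,0],"dr": [0,0,0]},{"offset": [-0.545,-0.012,0],"dr": [0,0,0]},{"offset": [-0.545,-0.012,0],"dr": [0,0,0]},{"offset": [-0.545,-0.012,0],"dr": [0,0,0]},{"offset": [-0.545,-0.012,0],"dr": [0,0,0]}]}}

```text
time: 8.32
position: [0.5896, 0.2431, 0.2187]
eef_rot: [[-0.003, 0.682, 0.731], [-0.001, 0.731, -0.682], [-1.0, -0.003, -0.002]]
force: [0.0, 0.3, -0.5]
gripper_width: 0.998
```

```bash
python3 - <<'E'
from h import *
go((.585,.24,.11),45)
a=ctrl.get_image('wrist');cv2.imwrite('pics/w5.png',a)
def c(x,y,w,h,k): return cv2.resize(a[y:y+h,x:x+w],None,fx=k,fy=k,interpolation=cv2.INTER_CUBIC)
cv2.imwrite("pics/w5c.png",np.hstack([c(240,0,100,150,4),c(240,200,100,150,4)]))
g=cv2.cvtColor(a,6).astype(float)
for r in (130,150,220,240):
    row=cv2.GaussianBlur(g,(3,5),0)[r]; print(r,row[255:270].round().astype(int),row[293:308].round().astype(int))
E
```

```text
t 8.32 pos [0.5896 0.2431 0.2187] yaw 47.0 off [ 0.5434 -0.0252 -0.0051] dr [ 0.0167 -0.0008  0.0016] F [ 0.   0.3 -0.5] w 0.998
130 [118 118 117 116 116 117 118 117 116 108  91  72  63  66  74] [124 160 186 204 218 227 228 221 208 193 177 152 116  78  57]
150 [116 116 116 115 115 115 116 117 115 107  91  71  62  66  73] [136 170 195 212 223 227 223 212 198 183 163 132  93  63  53]
220 [111 111 111 110 109 110 110 111 109  99  80  58  48  53  65] [62 62 62 62 63 64 65 67 65 58 47 44 48 53 54]
240 [108 108 109 109 107 107 107 108 108  99  81  64  58  61  65] [60 60 59 59 59 60 60 58 53 48 45 48 52 55 56]
```

View pics/w5c.png

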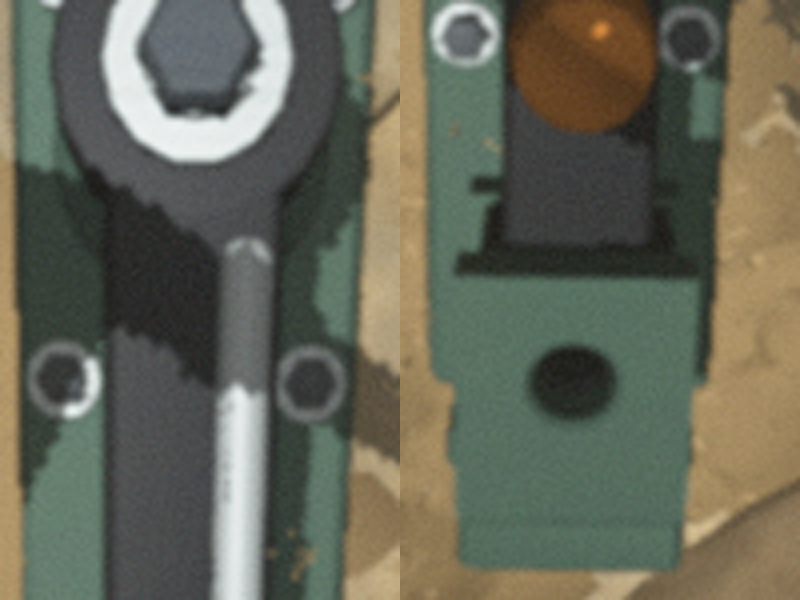

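```bash
python3 - <<'E'
from h import *
np.set_printoptions(precision=4,suppress=True)
f=plane('wrist',(283.2,295.5),.098);h=plane('wrist',(288.7,11.8),.095)
d=(f-h);d[2]=0;d/=np.linalg.norm(d);n=np.array([-d[1],d[0],0])
def s(u,r,z):X=plane('wrist',(u,r),z);return np.array([(X-h)@d,(X-h)@n])*1000
for r,l,rt in((130,265.4,305.2),(150,265.4,304.6),(220,265.2,303),(240,265.2,302.6)):
    print(r,(s(l,r,.082)+s(rt,r,.082))/2)
print(f,h)
for z in (.3,.22): go((.51,-.07,z),90)
E
```

```text
130 [78.9852 -0.69  ]
150 [94.6462 -0.6316]
220 [154.0307  -0.2813]
240 [172.4392  -0.1227]
[0.6471 0.1921 0.098 ] [0.4902 0.3429 0.095 ]
t 8.38 pos [0.5896 0.2431 0.2187] yaw 47.0 off [-0.4033 -1.4178  0.7759] dr [-0.3583 -0.0014  0.0012] F [ 0.9 -0.6 -0.3] w 1.002
t 8.38 pos [0.5896 0.2431 0.2187] yaw 47.0 off [-0.0033 -1.4164  0.7766] dr [-0.3583 -0.0014  0.0012] F [ 0.9 -0.6 -0.3] w 1.002
```

```bash
python3 - <<'E'
from h import *
go((.55,.10,.26),15)
E
```

```text
t 8.38 pos [0.5896 0.2431 0.2187] yaw 47.0 off [-0.2051 -0.659   0.3429] dr [ 0.2667 -0.0004  0.0018] F [ 0.9 -0.6 -0.3] w 1.002
```

{"api": "jog_arm", "payload": {"steps": [{"offset": [-0.205,-0.2,0.1],"dr": [0.0667,0,0.0018]},{"offset": [-0.205,-0.659,0.343],"dr": [0.2667,0,0.0018]},{"offset": [-0.205,-0.659,0.343],"dr": [0.2667,0,0.0018]},{"offset": [-0.205,-0.659,0.343],"dr": [0.2667,0,0.0018]},{"offset": [-0.205,-0.659,0.343],"dr": [0.2667,0,0.0018]}]}}

```text
time: 9.0
position: [0.5502, 0.0997, 0.261]
eef_rot: [[0.001, 0.966, 0.259], [0.002, 0.259, -0.966], [-1.0, 0.002, -0.001]]
force: [0.5, -0.0, 0.6]
gripper_width: 1.003
```

```bash
python3 - <<'E'
from h import *
go((.537,-.07,.26),-12)
E
```

```text
t 9.0 pos [0.5502 0.0997 0.261 ] yaw 15.0 off [ 0.0033 -0.283   0.8026] dr [ 0.2249 -0.0009 -0.0007] F [ 0.5 -0.   0.6] w 1.003
```

{"api": "jog_arm", "payload": {"steps": [{"offset": [0,-0.3,0.98],"dr": [0.225,0,0]},{"offset": [0,-0.3,0.98],"dr": [0.225,0,0]},{"offset": [0,-0.3,0.98],"dr": [0.225,0,0]},{"offset": [0,-0.3,0.98],"dr": [0.225,0,0]},{"offset": [0,-0.3,0.98],"dr": [0.225,0,0]},{"offset": [0,-0.3,0.98],"dr": [0.225,0,0]}]}}

```text
time: 9.75
position: [0.5436, -0.103, 0.2614]
eef_rot: [[0.003, 0.979, -0.205], [0.003, -0.205, -0.979], [-1.0, 0.002, -0.003]]
force: [0.1, 0.9, 0.5]
gripper_width: 1.001
```

```bash
python3 - <<'E'
from h import *
go((.537,-.15,.23),-12)
print(proj('wrist',(.536,-.189,.133)))
cv2.imwrite('pics/w6.png',ctrl.get_image('wrist'))
E
```

```text
t 9.75 pos [ 0.5436 -0.103   0.2614] yaw -11.8 off [0.1564 0.0158 0.2371] dr [ 0.0014 -0.0016 -0.0011] F [0.1 0.9 0.5] w 1.001
[291.67319987 300.08099107]
```

View pics/w6.png

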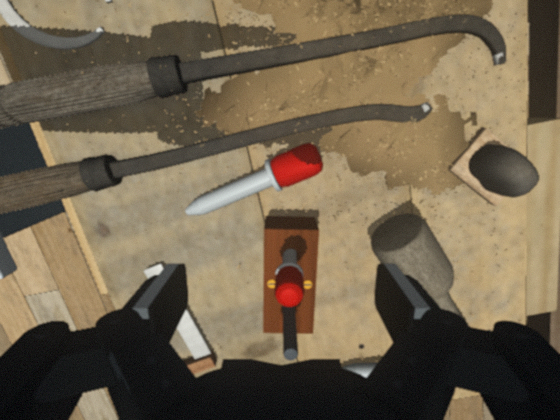

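The pin knob is at (289,294), the tommy bar top is at (291,353) behind it, and the fallen look-alike lies clear at (295,165).

```bash
python3 - <<'E'
from h import *
p=plane('wrist',(289,294),.132);print(p,plane('wrist',(291,353),.126))
go((p[0],p[1],.19),-12)
a=cv2.imread('pics/w6.png');cv2.imwrite('pics/w6c.png',cv2.resize(a[210:370,230:350],None,fx=3.7,fy=3.7,interpolation=2))
E
```

```text
[ 0.53482138 -0.183027    0.132     ] [ 0.52335235 -0.25062323  0.126     ]
t 9.8 pos [ 0.5436 -0.1029  0.2616] yaw -11.8 off [0.3567 0.0384 0.4023] dr [ 0.0015 -0.0015 -0.0012] F [-0.3 -0.4  0.6] w 0.997
```

View pics/w6c.png

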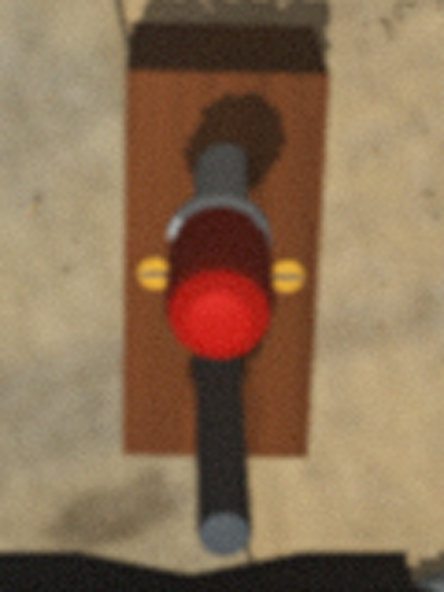

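{"api": "jog_arm", "payload": {"steps": [{"offset": [0,0.038,0.2],"dr": [0.0015,-0.0015,0]},{"offset": [0.05,0.038,0.402],"dr": [0.0015,-0.0015,0]},{"offset": [0.25,0.038,0.402],"dr": [0.0015,-0.0015,0]},{"offset": [0.3,0.038,0.402],"dr": [0.0015,-0.0015,0]},{"offset": [0.3,0.038,0.402],"dr": [0.0015,-0.0015,0]}]}}

```text
time: 10.42
position: [0.5343, -0.1834, 0.2012]
eef_rot: [[0.001, 0.978, -0.209], [-0.0, -0.209, -0.978], [-1.0, 0.001, 0.0]]
force: [0.6, -0.7, 0.3]
gripper_width: 0.997
```

```bash
python3 - <<'E'
from h import *
go((.5348,-.1835,.115),-12)
a=ctrl.get_image('wrist');cv2.imwrite('pics/w7.png',a)
E
```

```text
t 10.43 pos [ 0.5343 -0.1834  0.2012] yaw -12.1 off [ 4.309e-01  2.200e-03 -3.000e-04] dr [-0.0005  0.0001 -0.0007] F [ 0.6 -0.7  0.3] w 0.997
```

View pics/w7.png

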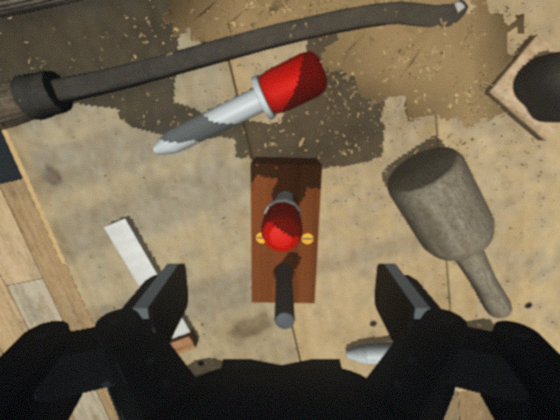

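```bash
python3 - <<'E'
from h import *
a=cv2.imread('pics/w7.png').astype(int);m=(a[...,2]>170)&(a[...,1]<70);m[:170]=0;m=m.astype(np.uint8)
n,l,st,c=cv2.connectedComponentsWithStats(m);i=1+np.argmax(st[1:,4]);print(c[i],st[i])
p=plane('wrist',c[i],.132);print(p)
go((p[0],p[1],.115),-12)
E
```

```text
[277.90575916 238.2600349 ] [264 223  34  28 573]
[ 0.53239136 -0.18743758  0.132     ]
t 10.47 pos [ 0.5347 -0.1838  0.2025] yaw -12.1 off [ 0.4376 -0.0089  0.0202] dr [-0.0006  0.0003 -0.0017] F [0.9 0.6 1. ] w 1.0
```

```bash
python3 - <<'E'
from h import *
p=plane('wrist',(281.5,232.5),.125);print(p)
go((p[0],p[1],.115),-12)
E
```

```text
[ 0.53501014 -0.18657832  0.125     ]
t 10.47 pos [ 0.5347 -0.1838  0.2025] yaw -12.1 off [0.4376 0.003  0.0132] dr [-0.0006  0.0003 -0.0017] F [0.9 0.6 1. ] w 1.0
```

{"api": "jog_arm", "payload": {"steps": [{"offset": [0.2,0.003,0.009],"dr": [0,0,0]},{"offset": [0.43,0.003,0.009],"dr": [0,0,0]},{"offset": [0.43,0.003,0.009],"dr": [0,0,0]},{"offset": [0.43,0.003,0.009],"dr": [0,0,0]}]}}

```text
time: 10.98
position: [0.5358, -0.1869, 0.1186]
eef_rot: [[0.006, 0.978, -0.21], [-0.003, -0.21, -0.978], [-1.0, 0.006, 0.001]]
force: [-0.6, -0.5, 1.2]
gripper_width: 1.0
```

{"api": "jog_arm", "payload": {"steps": [{"offset": [0,0,0],"dr": [0,0,0]},{"offset": [0,0,0],"dr": [0,0,0]},{"offset": [0,0,0],"dr": [0,0,0]},{"offset": [0,0,0],"dr": [0,0,0]},{"offset": [0,0,0],"dr": [0,0,0]},{"offset": [0,0,0],"dr": [0,0,0]}], "hand": 255, "force": 60}}

```text
time: 11.72
position: [0.535, -0.187, 0.1163]
eef_rot: [[0.004, 0.977, -0.211], [-0.002, -0.211, -0.977], [-1.0, 0.004, 0.001]]
force: [0.6, 0.3, 5.1]
gripper_width: 0.31
```

```bash
python3 - <<'E'
from h import *
go((.535,-.185,.24),-12)
a=ctrl.get_image('wrist');cv2.imwrite('pics/w8.png',a)
E
```

```text
t 11.72 pos [ 0.535  -0.187   0.1163] yaw -12.2 off [-6.184e-01  6.000e-04 -9.000e-03] dr [-0.0015  0.0004 -0.002 ] F [0.6 0.3 5.1] w 0.31
```

View pics/w8.png

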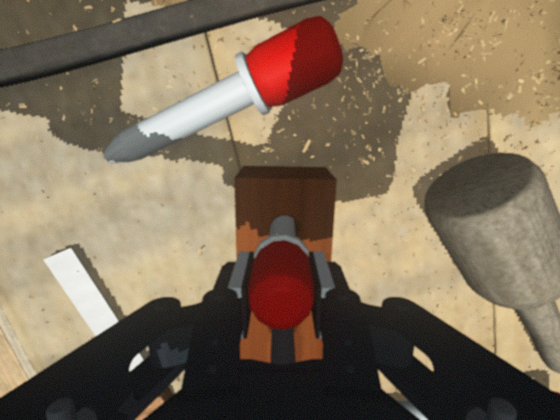

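{"api": "jog_arm", "payload": {"steps": [{"offset": [-0.15,0,0],"dr": [0,0,0]},{"offset": [-0.35,0,0],"dr": [0,0,0]},{"offset": [-0.55,0,0],"dr": [0,0,0]},{"offset": [-0.66,0,0],"dr": [0,0,0]},{"offset": [-0.66,0,0],"dr": [0,0,0]},{"offset": [-0.66,0,0],"dr": [0,0,0]}]}}

```text
time: 12.52
position: [0.5338, -0.1865, 0.245]
eef_rot: [[-0.001, 0.977, -0.211], [0.0, -0.211, -0.977], [-1.0, -0.001, -0.0]]
force: [-0.6, -0.2, -3.0]
gripper_width: 0.308
```

```bash
python3 - <<'E'
from h import *
go((.56,-.07,.25),30)
a=ctrl.get_image('scene');cv2.imwrite('pics/s9.png',cv2.resize(a[130:290,200:400],None,fx=3.5,fy=3.5,interpolation=2))
b=ctrl.get_image('side');cv2.imwrite('pics/d9.png',cv2.resize(b[100:280,240:440],None,fx=3.3,fy=3.3,interpolation=2))
E
```

```text
t 12.53 pos [ 0.5338 -0.1865  0.245 ] yaw -12.2 off [-0.0248  0.0054 -0.5969] dr [-3.515e-01 -1.000e-04  4.000e-04] F [-0.6 -0.2 -3. ] w 0.308
```

View pics/s9.png

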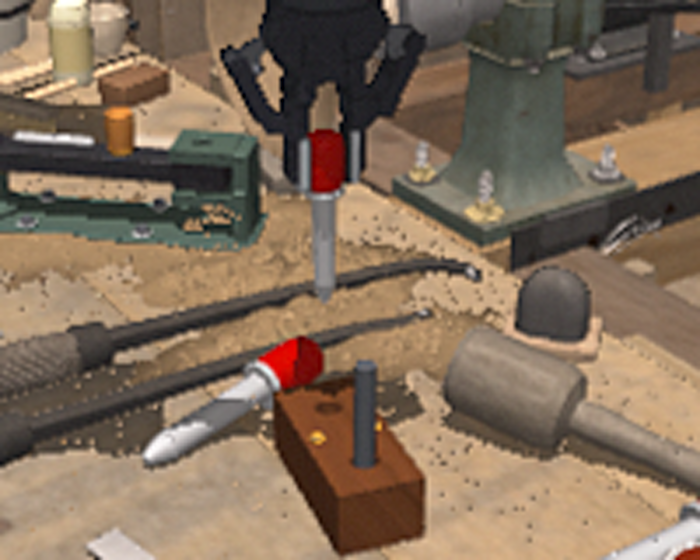

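View pics/d9.png

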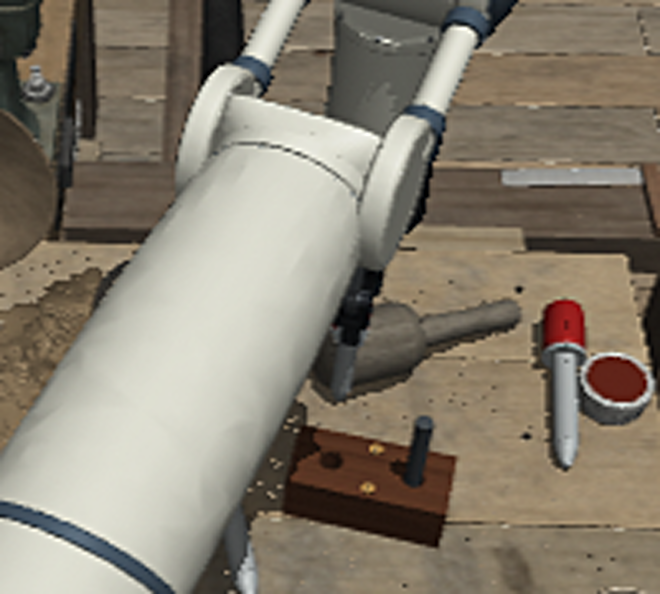

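```bash
python3 - <<'E'
from h import *
s=ctrl.observe();p=s['position'];R=s['eef_rot']
print(proj('scene',p),proj('scene',p+R[:,0]*.106))
for x in(0,.02,.09,.106): print(x,proj('wrist',p+R[:,0]*x))
a=ctrl.get_image('wrist');cv2.imwrite('pics/w9.png',cv2.resize(a[150:350,220:340],None,fx=3,fy=3,interpolation=2))
E
```

```text
[292.19315806 174.52232604] [292.19613931 215.10407328]
0 [280.37899833 288.92711108]
0.02 [280.43520326 267.98372885]
0.09 [280.55642463 222.81356609]
0.106 [280.57462032 216.03338902]
```

View pics/w9.png

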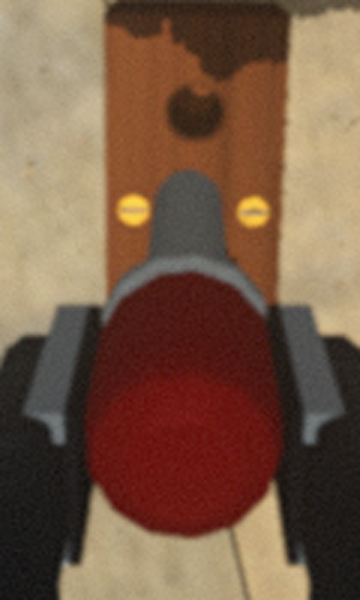

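```bash
python3 - <<'E'
from h import *
s=ctrl.observe();p=s['position'];R=s['eef_rot']
P=PM('wrist')
def q(x,y,z):return proj('wrist',p+R@np.array([x,y,z]),P).round(1)
for dz in(0,-.002,-.004):
  print(dz,'knobtop front',q(-.019,0,.012+dz),q(-.015,0,.014+dz),'collar back',q(.019,0,-.0145+dz),q(.023,0,-.0145+dz),'shoulder',q(.09,0,-.008+dz),q(.098,0,-.0065+dz),'tip',q(.106,0,-.003+dz))
E
```

```text
0 knobtop front [280.3 341.7] [280.3 339.2] collar back [280.4 241.5] [280.4 238.5] shoulder [280.6 212. ] [280.6 210.8] tip [280.6 212.2]
-0.002 knobtop front [280.3 337.4] [280.3 335. ] collar back [280.4 237.6] [280.4 234.6] shoulder [280.6 209.2] [280.6 208.1] tip [280.6 209.7]
-0.004 knobtop front [280.3 333. ] [280.3 330.7] collar back [280.4 233.7] [280.4 230.8] shoulder [280.6 206.5] [280.6 205.5] tip [280.6 207.1]
```

```bash
python3 - <<'E'
from h import *
go((.56,-.0,.25),55)
E
```

```text
t 12.68 pos [ 0.5337 -0.1865  0.2453] yaw -12.2 off [-0.0235 -0.0684 -0.939 ] dr [-5.598e-01 -2.000e-04  3.000e-04] F [ 0.8  0.1 -2.4] w 0.313
```

{"api": "jog_arm", "payload": {"steps": [{"offset": [-0.02,-0.02,-0.2],"dr": [-0.07,0,0]},{"offset": [-0.024,-0.068,-0.4],"dr": [-0.15,0,0]},{"offset": [-0.024,-0.068,-0.6],"dr": [-0.24,0,0]},{"offset": [-0.024,-0.068,-0.8],"dr": [-0.33,0,0]},{"offset": [-0.024,-0.068,-0.939],"dr": [-0.42,0,0]},{"offset": [-0.024,-0.068,-0.939],"dr": [-0.5,0,0]},{"offset": [-0.024,-0.068,-0.939],"dr": [-0.56,0,0]},{"offset": [-0.024,-0.068,-0.939],"dr": [-0.56,0,0]}]}}

```text
time: 13.68
position: [0.5603, -0.0001, 0.2511]
eef_rot: [[0.001, 0.574, 0.819], [-0.001, 0.819, -0.574], [-1.0, -0.0, 0.001]]
force: [-0.3, 0.1, -2.8]
gripper_width: 0.314
```

```bash
python3 - <<'E'
from h import *
go((.62,.185,.255),90)
E
```

```text
t 13.68 pos [ 5.603e-01 -1.000e-04  2.511e-01] yaw 55.0 off [-0.0204  0.929  -0.2868] dr [-0.2919  0.0006  0.0004] F [-0.3  0.1 -2.8] w 0.314
```

{"api": "jog_arm", "payload": {"steps": [{"offset": [-0.02,0.2,-0.06],"dr": [-0.07,0,0]},{"offset": [-0.02,0.4,-0.12],"dr": [-0.15,0,0]},{"offset": [-0.02,0.6,-0.18],"dr": [-0.23,0,0]},{"offset": [-0.02,0.8,-0.24],"dr": [-0.292,0,0]},{"offset": [-0.02,0.929,-0.287],"dr": [-0.292,0,0]},{"offset": [-0.02,0.929,-0.287],"dr": [-0.292,0,0]},{"offset": [-0.02,0.929,-0.287],"dr": [-0.292,0,0]}]}}

```text
time: 14.55
position: [0.6199, 0.1843, 0.2555]
eef_rot: [[0.002, 0.001, 1.0], [-0.002, 1.0, -0.001], [-1.0, -0.002, 0.002]]
force: [0.2, -1.5, -1.8]
gripper_width: 0.309
```

```bash
python3 - <<'E'
from h import *
go((.651,.1905,.23),90)
a=ctrl.get_image('wrist');cv2.imwrite('pics/w10.png',a)
cv2.imwrite('pics/s10.png',ctrl.get_image('scene'))
E
```

```text
t 14.55 pos [0.6199 0.1843 0.2555] yaw 90.0 off [0.1279 0.0312 0.1551] dr [-0.0004  0.0008  0.0009] F [ 0.2 -1.5 -1.8] w 0.309
```

View pics/w10.png

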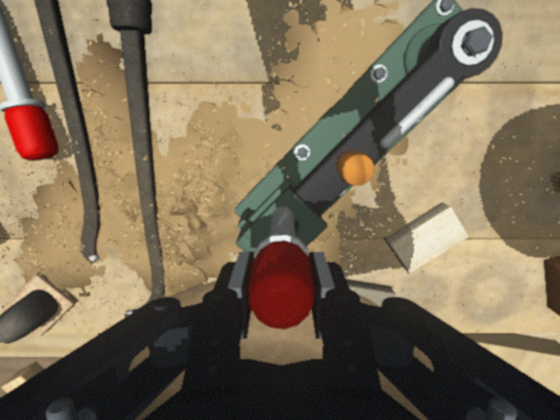

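View pics/s10.png

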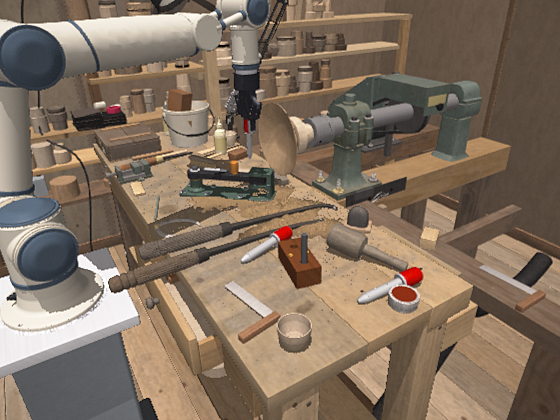

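{"api": "jog_arm", "payload": {"steps": [{"offset": [0.03,0.015,0.05],"dr": [0,0.0008,0.0009]},{"offset": [0.06,0.031,0.1],"dr": [0,0.0008,0.0009]},{"offset": [0.128,0.031,0.155],"dr": [0,0.0008,0.0009]},{"offset": [0.17,0.031,0.155],"dr": [0,0.0008,0.0009]},{"offset": [0.17,0.031,0.155],"dr": [0,0.0008,0.0009]}]}}

```text
time: 15.28
position: [0.6507, 0.191, 0.22]
eef_rot: [[-0.002, -0.001, 1.0], [-0.0, 1.0, 0.001], [-1.0, -0.0, -0.002]]
force: [-0.1, 0.0, -3.1]
gripper_width: 0.31
```

```bash
python3 - <<'E'
from h import *
go((.651,.1905,.215),90)
a=ctrl.get_image('wrist');cv2.imwrite('pics/w11.png',a);cv2.imwrite('pics/w11c.png',cv2.resize(a[120:350,200:360],None,fx=2.6,fy=2.6,interpolation=2))
print(proj('wrist',(.648,.1915,.098)),proj('wrist',(.6471,.1921,.098)))
a=ctrl.get_image('scene');cv2.imwrite('pics/s11.png',cv2.resize(a[90:210,200:310],None,fx=5,fy=5,interpolation=2))
b=ctrl.get_image('side');cv2.imwrite('pics/d11.png',b)
s=ctrl.observe();p=s['position'];R=s['eef_rot']
print('tip scene',proj('scene',p+R@[.106,.001,-.0033]),'hole',proj('scene',(.648,.1915,.098)))
E
```

```text
t 15.28 pos [0.6507 0.191  0.22  ] yaw 90.1 off [ 0.0251 -0.0025  0.0018] dr [ 0.0005 -0.0012  0.    ] F [-0.1  0.  -3.1] w 0.31
[281.07824503 205.80061992] [281.8265708  204.72244909]
tip scene [257.27773217 164.10574328] hole [257.64664645 169.54073616]
```

View pics/w11c.png

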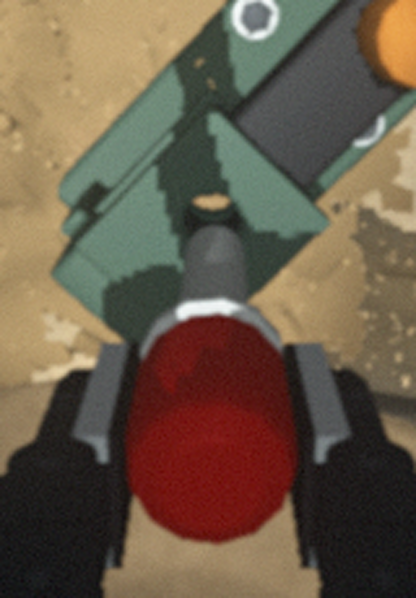

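View pics/s11.png

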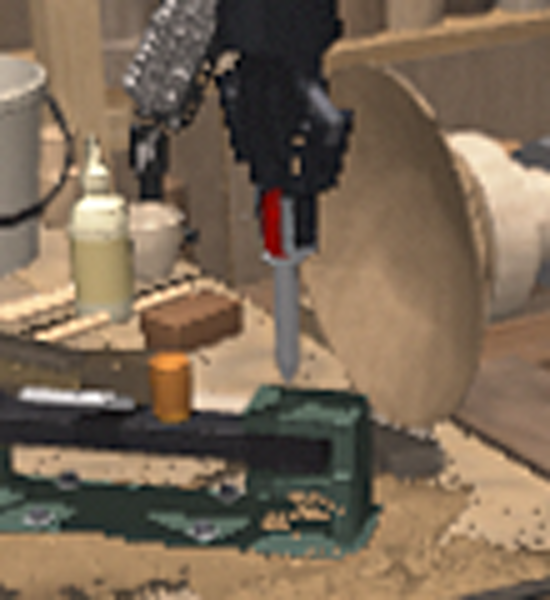

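View pics/d11.png

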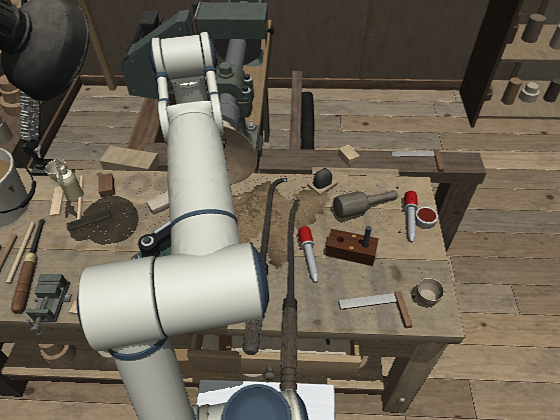

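{"api": "jog_arm", "payload": {"steps": [{"offset": [0.025,-0.004,0.002],"dr": [0,-0.001,0]},{"offset": [0.05,-0.004,0.002],"dr": [0,-0.001,0]},{"offset": [0.075,-0.004,0.002],"dr": [0,-0.001,0]},{"offset": [0.1,-0.004,0.002],"dr": [0,-0.001,0]},{"offset": [0.125,-0.004,0.002],"dr": [0,-0.001,0]},{"offset": [0.125,-0.004,0.002],"dr": [0,-0.001,0]}]}}

```text
time: 16.18
position: [0.6513, 0.1903, 0.1963]
eef_rot: [[0.002, -0.001, 1.0], [0.0, 1.0, 0.001], [-1.0, 0.0, 0.002]]
force: [-0.2, 0.1, -0.4]
gripper_width: 0.307
```

```bash
python3 - <<'E'
from h import *
go((.651,.1905,.123),90)
a=ctrl.get_image('wrist');cv2.imwrite('pics/w12c.png',cv2.resize(a[120:350,200:360],None,fx=2.6,fy=2.6,interpolation=2))
a=ctrl.get_image('scene');cv2.imwrite('pics/s12.png',cv2.resize(a[90:210,200:310],None,fx=5,fy=5,interpolation=2))
E
```

```text
t 16.18 pos [0.6513 0.1903 0.1963] yaw 90.1 off [ 0.3663  0.0006 -0.002 ] dr [ 0.0005  0.0008 -0.0002] F [-0.2  0.1 -0.4] w 0.307
```

View pics/w12c.png

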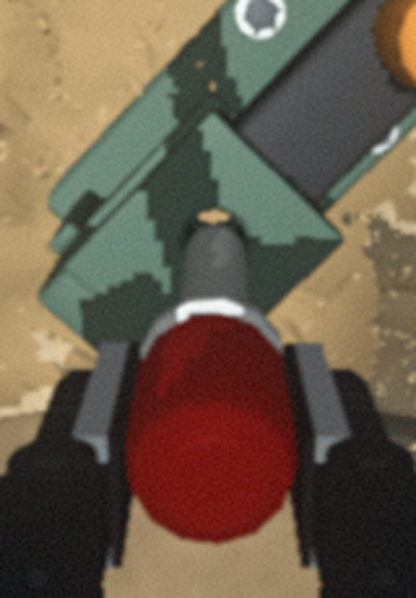

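View pics/s12.png

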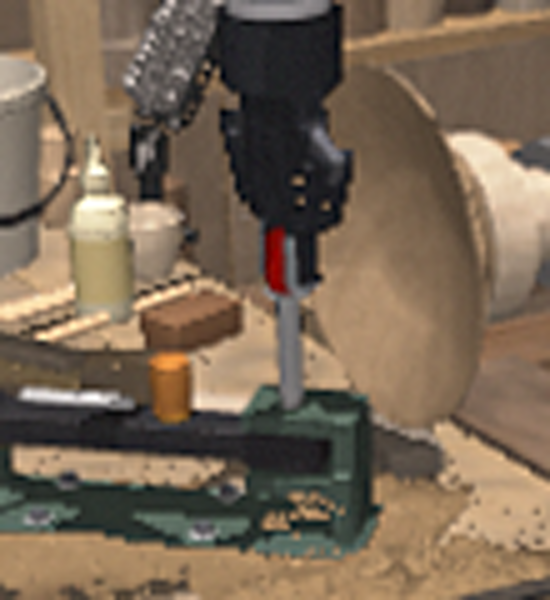

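{"api": "jog_arm", "payload": {"steps": [{"offset": [0.025,0,0],"dr": [0,0,0]},{"offset": [0.05,0,0],"dr": [0,0,0]},{"offset": [0.075,0,0],"dr": [0,0,0]},{"offset": [0.1,0,0],"dr": [0,0,0]},{"offset": [0.125,0,0],"dr": [0,0,0]},{"offset": [0.15,0,0],"dr": [0,0,0]}]}}

```text
time: 17.02
position: [0.6514, 0.1904, 0.1668]
eef_rot: [[0.002, -0.001, 1.0], [0.001, 1.0, 0.001], [-1.0, 0.001, 0.002]]
force: [-2.2, 0.5, -0.7]
gripper_width: 0.315
```

{"api": "jog_arm", "payload": {"steps": [{"offset": [0.025,0,0],"dr": [0,0,0]},{"offset": [0.05,0,0],"dr": [0,0,0]},{"offset": [0.075,0,0],"dr": [0,0,0]},{"offset": [0.1,0,0],"dr": [0,0,0]},{"offset": [0.125,0,0],"dr": [0,0,0]},{"offset": [0.15,0,0],"dr": [0,0,0]}]}}

```text
time: 17.77
position: [0.6514, 0.1906, 0.137]
eef_rot: [[0.002, -0.001, 1.0], [0.001, 1.0, 0.001], [-1.0, 0.001, 0.002]]
force: [-5.4, 0.9, 1.6]
gripper_width: 0.309
```

{"api": "jog_arm", "payload": {"steps": [{"offset": [0.02,0,-0.004],"dr": [0,0,0]},{"offset": [0.035,0,-0.005],"dr": [0,0,0]},{"offset": [0.05,0,-0.005],"dr": [0,0,0]},{"offset": [0.06,0,-0.005],"dr": [0,0,0]},{"offset": [0.06,0,-0.005],"dr": [0,0,0]}]}}

```text
time: 18.4
position: [0.6508, 0.1903, 0.1247]
eef_rot: [[0.003, -0.001, 1.0], [0.001, 1.0, 0.001], [-1.0, 0.001, 0.003]]
force: [-0.6, 0.2, -3.6]
gripper_width: 0.316
```

```bash
python3 - <<'E'
from h import *
go((.651,.1905,.121),90)
a=ctrl.get_image('wrist');cv2.imwrite('pics/w13c.png',cv2.resize(a[120:350,200:360],None,fx=2.6,fy=2.6,interpolation=2))
a=ctrl.get_image('scene');cv2.imwrite('pics/s13.png',cv2.resize(a[130:210,210:310],None,fx=7,fy=7,interpolation=2))
E
```

```text
t 18.4 pos [0.6508 0.1903 0.1247] yaw 90.1 off [0.0184 0.0009 0.0008] dr [ 0.0005  0.0014 -0.0003] F [-0.6  0.2 -3.6] w 0.316
```

View pics/w13c.png

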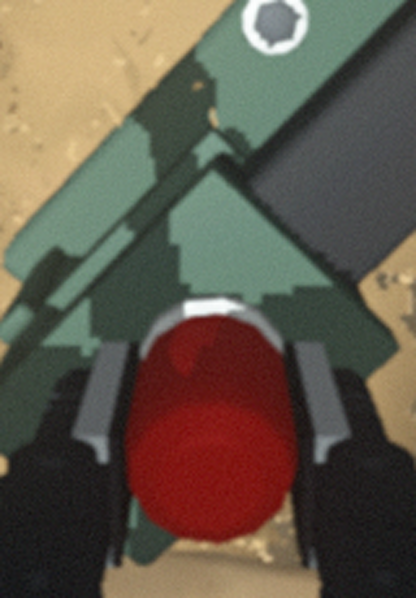

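View pics/s13.png

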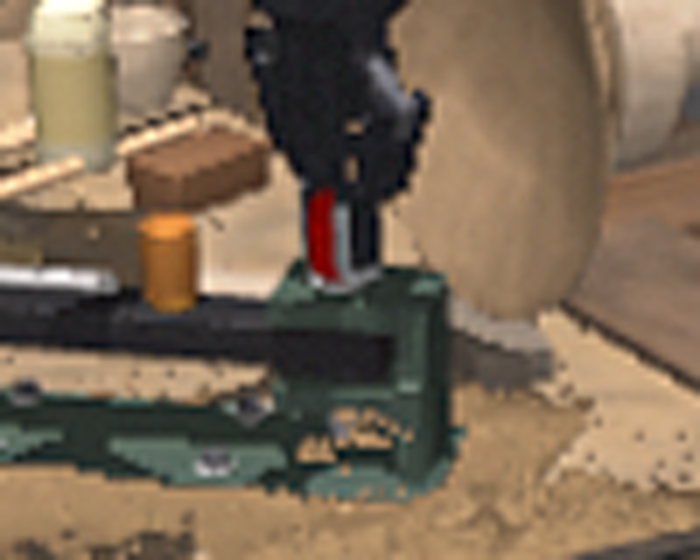

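{"api": "jog_arm", "payload": {"steps": [{"offset": [0.004,0,0],"dr": [0,0,0]},{"offset": [0.007,0,0],"dr": [0,0,0]},{"offset": [0.01,0,0],"dr": [0,0,0]},{"offset": [0.01,0,0],"dr": [0,0,0]}]}}

```text
time: 19.0
position: [0.6509, 0.1904, 0.1237]
eef_rot: [[0.004, -0.001, 1.0], [0.001, 1.0, 0.001], [-1.0, 0.001, 0.004]]
force: [-2.2, 0.2, 0.9]
gripper_width: 0.311
```

{"api": "jog_arm", "payload": {"steps": [{"offset": [0.004,0,0],"dr": [0,0,0]},{"offset": [0.008,0,0],"dr": [0,0,0]},{"offset": [0.012,0,0],"dr": [0,0,0]},{"offset": [0.012,0,0],"dr": [0,0,0]}]}}

```text
time: 19.5
position: [0.6509, 0.1904, 0.1237]
eef_rot: [[0.005, -0.001, 1.0], [0.001, 1.0, 0.001], [-1.0, 0.001, 0.005]]
force: [-6.6, -0.3, 10.5]
gripper_width: 0.311
```

{"api": "jog_arm", "payload": {"steps": [{"offset": [0.006,0,-0.004],"dr": [0,0,0]},{"offset": [0.01,0,-0.004],"dr": [0,0,0]},{"offset": [0.01,0,-0.004],"dr": [0,0,0]}]}}

```text
time: 19.88
position: [0.6508, 0.1905, 0.1236]
eef_rot: [[0.008, -0.001, 1.0], [0.002, 1.0, 0.001], [-1.0, 0.001, 0.008]]
force: [-6.7, -2.0, 15.3]
gripper_width: 0.308
```

{"api": "jog_arm", "payload": {"steps": [{"offset": [0,0,0],"dr": [0,0,0]},{"offset": [0,0,0],"dr": [0,0,0]},{"offset": [0,0,0],"dr": [0,0,0]},{"offset": [0,0,0],"dr": [0,0,0]}], "hand": 0}}

```text
time: 20.38
position: [0.6499, 0.1904, 0.1182]
eef_rot: [[0.002, -0.001, 1.0], [0.001, 1.0, 0.001], [-1.0, 0.001, 0.002]]
force: [0.1, -0.5, 0.1]
gripper_width: 1.001
```

```bash
python3 - <<'E'
from h import *
go((.62,.1905,.25),90)
a=ctrl.get_image('wrist');cv2.imwrite('pics/w14.png',a)
a=ctrl.get_image('scene');cv2.imwrite('pics/s14.png',cv2.resize(a[130:210,210:310],None,fx=7,fy=7,interpolation=2))
E
```

```text
t 20.38 pos [0.6499 0.1904 0.1182] yaw 90.1 off [-0.6596  0.001  -0.148 ] dr [ 0.0005  0.0011 -0.0003] F [ 0.1 -0.5  0.1] w 1.001
```

View pics/w14.png

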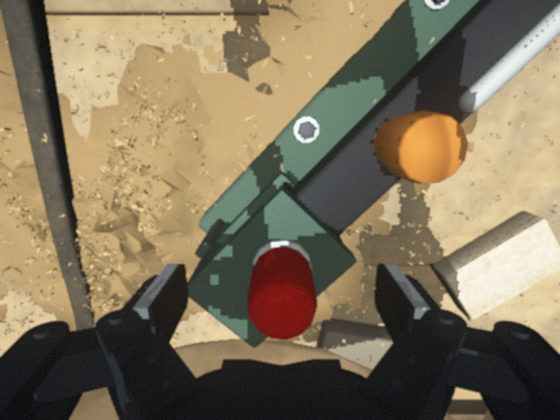

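View pics/s14.png

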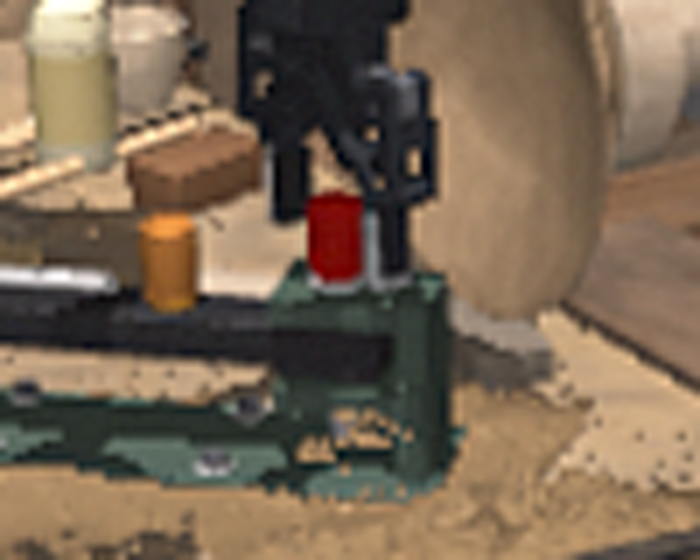

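{"api": "jog_arm", "payload": {"steps": [{"offset": [-0.1,0,0],"dr": [0,0,0]},{"offset": [-0.35,0,-0.02],"dr": [0,0,0]},{"offset": [-0.6,0,-0.15],"dr": [0,0,0]},{"offset": [-0.7,0,-0.4],"dr": [0,0,0]},{"offset": [-0.7,0,-0.4],"dr": [0,0,0]},{"offset": [-0.7,0,-0.4],"dr": [0,0,0]}]}}

```text
time: 21.22
position: [0.5697, 0.1903, 0.2597]
eef_rot: [[0.005, -0.001, 1.0], [0.001, 1.0, 0.001], [-1.0, 0.001, 0.005]]
force: [0.5, -0.0, -0.9]
gripper_width: 0.998
```

```bash
python3 - <<'E'
from h import *
go((.62,.1905,.25),90)
a=ctrl.get_image('wrist');cv2.imwrite('pics/w15.png',a)
b=ctrl.get_image('scene');cv2.imwrite('pics/s15.png',cv2.resize(b[130:210,210:310],None,fx=7,fy=7,interpolation=2));cv2.imwrite('pics/s15f.png',b)
P=PM('scene')
# expected
H=np.array([.6478,.192,0])
for z in(.098,.102,.159-.0): print(z,((proj('scene',H+[0,0,z],P)-[210,130])*7).round(0))
for z in(.098,.14):print(proj('wrist',H+[0,0,z]))
E
```

```text
t 21.23 pos [0.5697 0.1903 0.2597] yaw 90.1 off [0.0499 0.0008 0.2512] dr [ 0.0006  0.0023 -0.0005] F [ 0.5 -0.  -0.9] w 0.998
0.098 [333. 277.]
0.102 [332. 269.]
0.159 [327. 153.]
[282.47760915 274.17973201]
[282.70067328 297.45333719]
```

View pics/w15.png

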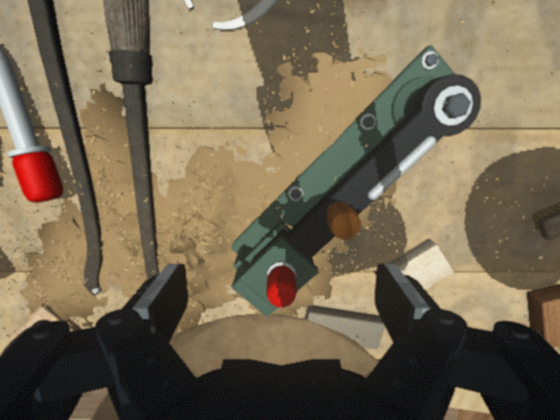

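View pics/s15.png

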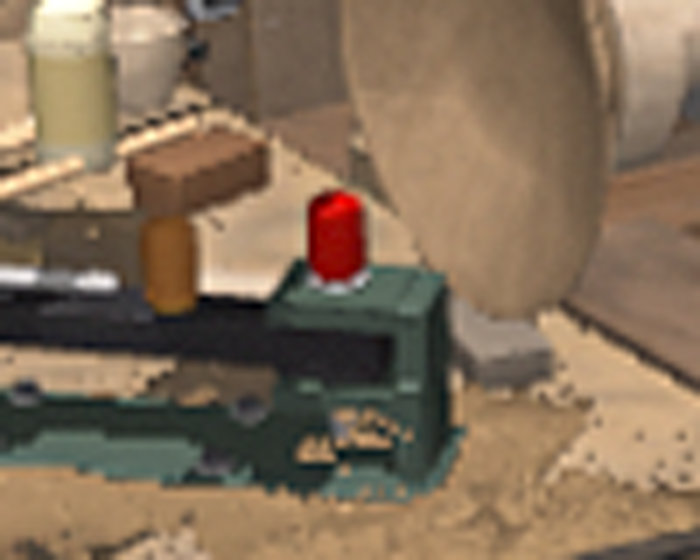

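View pics/s15f.png

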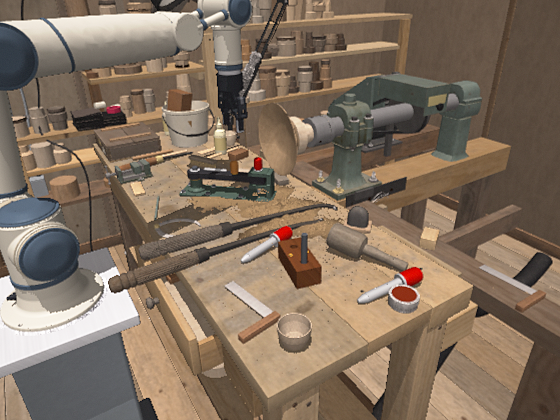

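```bash
python3 - <<'E'
from h import *
t=np.linspace(0,2*np.pi,60)
im=cv2.imread('pics/s15f.png')
def draw(n,a,x0,y0,k,P):
    a=cv2.resize(a,None,fx=k,fy=k,interpolation=2)
    b=a.copy()
    for z,r,col in((.098,.0145,(255,255,0)),(.102,.0145,(0,255,255)),(.140,.011,(255,0,255))):
        q=np.array([(proj(n,[.6478+r*np.cos(x),.192+r*np.sin(x),z],P)-[x0,y0])*k+k/2 for x in t]).astype(int);cv2.polylines(b,[q],True,col,1)
    return np.hstack([a,b])
cv2.imwrite('pics/o1.png',draw('scene',im[150:185,235:285],235,150,8,PM('scene')))
w=cv2.imread('pics/w15.png');cv2.imwrite('pics/o2.png',draw('wrist',w[220:320,225:325],225,220,4,PM('wrist')))
s=ctrl.get_image('side');cv2.imwrite('pics/side15.png',cv2.resize(s[140:280,110:320],None,fx=3.6,fy=3.6,interpolation=2))
E
```

```text
(no output)
```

View pics/o1.png

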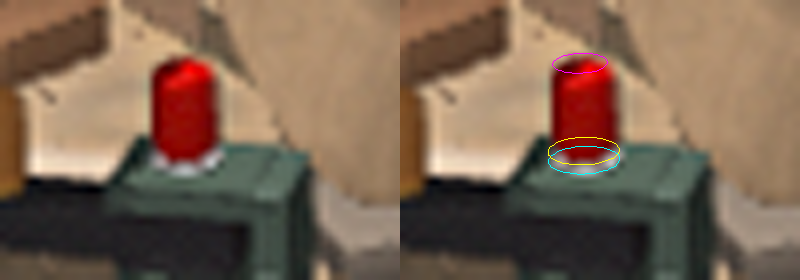

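View pics/o2.png

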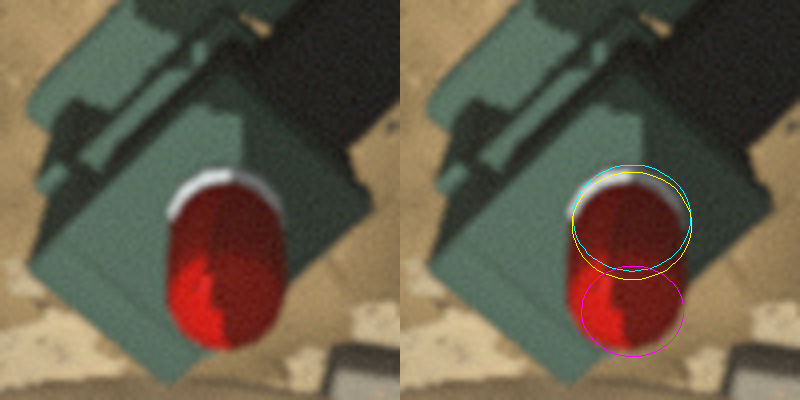

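View pics/side15.png

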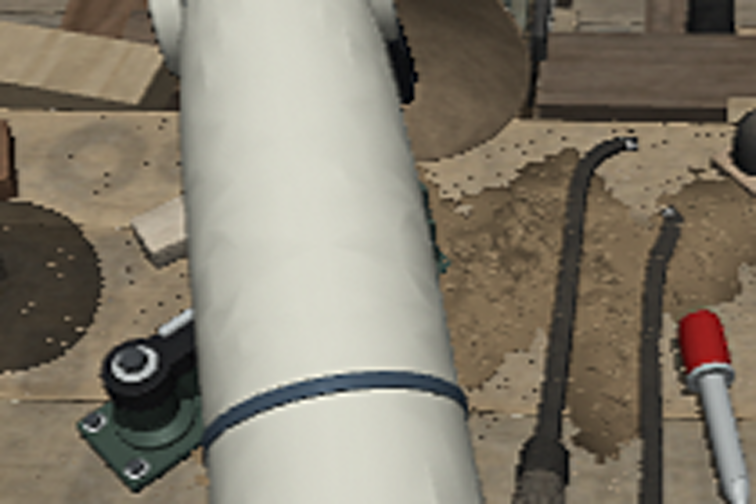

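```bash
python3 -c "
from station import ctrl
s=ctrl.observe();print(s['time'],s['force']);print(ctrl.sign_off())"
```

```text
21.375 [-0.38688588  0.69000794 -0.52970696]
the job is handed in; nothing more can be done
None
```

I swung the rest bar back into line by its wooden knob and drove the small red-knobbed pin from the block down through fork and bar until it stopped. I then let go, backed clear and handed the job in at 21.4 s; no verdict was reported.

**Bar:** my first swing left it about 0.015 rad short, so I gripped it again and corrected it. The wrist camera then showed it in line to within about 0.006 rad.

**Pin seating:**
- It stopped at a tool height of 123.6 mm, with about 15 N of push. I expected 123 mm with the collar home.
- After release, the collar and knob outlines matched a fully seated pin to within about 1–2 mm in the scene and wrist views. The side view was blocked by the arm, so it was no check.

**Bench:** the last scene view shows the tommy bar still in the block and the bystanders where they were, judged by eye. Both free-standing look-alike pins fell over in the first six seconds, while the arm was at the tool rest. They stayed on the bench.

**Disagreement between cameras:** the side and scene views placed the fork hole 5–10 mm off the wrist view in y. I trusted the wrist view because it gave the same position from three poses, and the nose entered with little force.

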